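# Seal the spice tins in their twist-lock canisters

### The job

Put away every spice tin that stands on the ledge: stand each one in a canister bottom of its own on the wooden carrier, take a lid from the top of the spring-loaded dispenser, set it down over the tin with its ears clear of the clips, and twist it clockwise until both ears are under the clips against the red stops. Leave the lids that are not needed stacked in the dispenser and the unused bottoms open, and do not disturb the other kitchen things.

Things in the scene. Friction and masses are not known exactly. Their poses are not given: they have to be found in the camera images.
- bottom_1 (a point): Canister bottom, one of three alike, 105 mm apart along y on a fixed wooden board 108 x 320 x 18 mm. Point: centre of its floor (the board's top), z up. Round it an aluminium wall 12 mm high, 55 mm outside, 49 mm inside diameter: a tin stands inside it on the floor; a lid goes over the outside, its lower edge resting on the board. Any tin may go in any bottom.
- bottom_2 (a point): Second bottom, like bottom_1. Two steel clips at +x and -x of the point overhang the board at 8 to 12 mm height, 38.5 to 50.5 mm off the axis, 20 mm wide. A lid goes straight down with its ears 35 to 90 degrees counter-clockwise (seen from above) of the clips; turned clockwise, the ears run under the clips until they meet red stops, at most 4 degrees past the clips' middle.
- bottom_3 (a point): Third bottom, like bottom_1. When a lid is fully closed on a bottom its x axis lies along the bottom's x axis (either way round) and its grip-bar centre is 50 mm above the bottom's point.
- lid_1_grip (a point): Hollow green lid, one of four alike: cap 71 mm outside diameter, 39 mm high, open below (inside 62 mm wide, 35 mm deep); on its flat top a wooden grip bar 42 mm long (lid x), 14 mm wide (y), 22 mm high. Point: centre of the grip bar, on the axis, 50 mm above the lower edge, z up. 90 g. Half a turn makes no difference.
- lid_2_grip (a point): Lid like lid_1. Two steel ears on its lower edge, at +x and -x, reach 44.5 mm from the axis, 14 mm wide, 5 mm thick. Point: centre of its grip bar.
- lid_3_grip (a point): Lid like lid_1. Point: centre of its grip bar.
- lid_4_grip (a point): Lid like lid_1. Point: centre of its grip bar.
- tin_1_center (a point): Sealed round red inner spice tin, 38 mm diameter, 32 mm high, 60 to 130 g, standing upright on the ledge; the point is its centre, half-way up. Absent in some starts.
- tin_2_center (a point): Sealed round yellow inner spice tin, 38 mm diameter, 32 mm high, 60 to 130 g, standing upright on the ledge; the point is its centre, half-way up. Absent in some starts.
- tin_3_center (a point): Sealed round blue inner spice tin, 38 mm diameter, 32 mm high, 60 to 130 g, standing upright on the ledge; the point is its centre, half-way up. Absent in some starts.
- dispenser_axis (a point): Foot of the axis of the fixed lid dispenser, at ledge height; black base 116 x 100 x 10 mm, four steel rods up to 159 mm high close round the lids, at 35 mm in x and 22.5 mm in y from the axis. x along the lids' ears, to within 15 degrees.
- platform (a joint): Height (m) of the dispenser's white platform above where it stands under four stacked lids, each lid on the flat top of the one below, whose bar sits inside it. Soft spring, 22.6 N/m: as the top lid is lifted straight up, the next rises 39 mm to the same place. The top lid's flat top is about 184 mm above the ledge. Lift a lid 70 mm before moving it sideways.
- molcajete: bystander: dark basalt molcajete with its pestle leaning in it, 140 mm across, about 130 mm high with the pestle, 2.6 kg; origin at the centre of its foot
- tortilla_warmer: bystander: terracotta tortilla warmer with blue fitted lid, 200 mm across, 98 mm high; origin at the centre of its foot
- lime_squeezer: bystander: steel lime squeezer, 205 mm long along x, 26 mm high; origin under its round bowl
- lighter: bystander: white plastic push-button lighter, 110 mm body along x plus a 100 mm steel nozzle towards +x, 20 mm high; origin under the middle of the body
Mind the look-alikes: they are no part of the job. What is shaped like the part that bears lid_4_grip but purple or yellow is not meant.

How it is judged:
By the outcome, as a careful person would: the job done as asked, in the order asked, and still so for the second after the job is handed in, with the robot touching nothing.
Of tin_1, tin_2, tin_3 only 2 to 3 are there at a start; the rules pass over those that are not, and their reading is None.
At some moment in a run one of tin_1, tin_2, tin_3 may be knocked a few centimetres aside while the robot is not near it.
It also fails if it takes over 210 s, if anything falls off the work surface, if the arm or the gripper's body presses on something with over 40 N, if the wrist force passes 120 N, or if a joint passes its speed limit or range.

### The arm

A 6-joint arm with a two-finger parallel gripper is mounted at the origin on the work surface. World frame = base frame: x ahead of the robot, y to its left, z up, the work surface at z = 0. Lengths are in mm, angles in rad, forces in N, time in s.
With the tool pointing down it reaches from about 400 to 925 mm from the base axis. Payload 12.5 kg.
Tool frame: the origin (TCP) lies between the finger pads; the fingertips stand 14 mm ahead of it and the grasp point (between the pads) lies 5 mm behind it; x points along the fingers, y is the direction in which the jaws open and shut, and the axes are right-handed (so a half turn about x gives the same grasp; the last joint's range is limited). The gripper opens to 95 mm and grips with 3 to 60 N. Pads are 20 mm wide; open, the fingers measure 119 mm over their backs; the gripper's body (75 mm by 180 mm) begins 59 mm behind the grasp point.
Start: joints at [-1.337, 0.491, 1.559, -0, 1.092, -0.106], TCP at [208.335, -589.275, 201.961] pointing down, gripper open.
Joint ranges: [-3.1, 3.1], [-0.84, 2.19], [0.05, 2.79], [-1.13, 4.28], [0.06, 2.93], [-2.69, 2.69]. Speed limits (rad/s): [2.22, 2.22, 2.79, 3.14, 3.14, 3.14].

### API

Orientations are given as [roll, pitch, yaw] about the fixed x, y, z axes, in that order (R = Rz(yaw) Ry(pitch) Rx(roll)).
In Python, from cell import env, cams gives the robot as it stands.
- The arm moves only by the tool carry_out, never from a script. Its arguments are lists of equal length, an entry for each row: "grip": the closure, from -1 (fully open) to 1 (shut); "linear": the shift along the tool's x, y, z scaled (see below), a list of three; "turn": the turn about the tool's x scaled (see below). In form: {"grip": [grip, ...], "linear": [[tx, ty, tz], ...], "turn": [turn, ...]}. A call has 1 to 5 rows; each row shifts and turns the commanded pose from where the row before left it, along the tool's axes as they then stand; what a row does not reach is not made up. The controller multiplies each number of a shift by 0.5 m and each number of a turn by 180 degrees. A row lasts 1/10 s, in which the tool goes at most 50 mm and 8.59 degrees, less where a joint would pass 70% of its speed; a pose out of reach is approached as far as the arm can. A call with a number of a shift or a turn outside -1 to 1 is refused whole. A call with a gripper value outside its range is refused whole. The fingers move at their own pace and stop on an object; the grip force is fixed at half the most. Time passes only in rows, so rows that do not move let the fingers close. It gives the time, the measured TCP pose, the force and the opening at its end, in the units of the state.
- env.state(): the state, without advancing time (a new reading comes with each control period).
- cams.read_camera(name): name is "scene" or "top"; returns the picture (420x560x3 uint8, blue, green, red); there is no depth.
- cams.camera_info(name): a dict with "fx", "fy", "cx", "cy" (pixels), "dist" ([k1, k2, p1, p2, k3] as OpenCV has them; the pictures are not rectified), "view" (4x4, takes a point from world to camera coordinates). Camera axes: x right, y down, z forward; pixel columns grow to the right and rows downward; lengths in mm; the calibration is good to about 2 mm. A picture is of the moment at which its call begins. camera_info takes no time and is no camera call.
- env.job_done(): hands the job in, once; it reports no verdict.
The state is a dict: "t": time; "joints": joint angles; "qvel": joint speeds; "tau": joint torques, N m; "eef_pos": TCP position; "tcp_rot": TCP orientation; "ft_force": force on the tool from outside, world axes, zero at the start; "moment": the same for the moment, N m; "opening": opening from 0.0 (shut) to 1.0 (fully open).
Only numpy, scipy, OpenCV 4.12 (cv2) and the standard library are available. Lean on these libraries where they do the work, as an engineer would, in place of code of your own. Each camera call takes 0.05 s, during which the arm holds its last target. There are 200 camera calls.

## Working session

There is one attempt and no reset: what is moved stays moved. The work goes in short steps, Python scripts to look and compute and a tool call to move; the robot and the scene stay as the last step left them, time stands still between calls to the robot, and variables do not carry over. Pictures are saved under pics/ and viewed, about 12 in all and at most 16, crops included, and the job is handed in when it is done.

Besides the shell and the picture viewer there is one more tool, called after "Call:" by a JSON object that holds its "method" and its "body". carry_out: Moves the arm, as the interface text tells. Shifts and turns lie within -1 to 1; 1 stands for 0.5 m of shift or 180 degrees of turn. Its arguments: {"type":"object","properties":{"grip":{"type":"array"},"linear":{"type":"array"},"turn":{"type":"array"}},"required":["grip","linear","turn"]}

```bash
ls; mkdir -p pics
python3 - <<'E'
from cell import env,cams
import cv2,numpy as np
for n in("scene","top"):
    im=cams.read_camera(n); cv2.imwrite(f"pics/{n}0.png",im)
    i=cams.camera_info(n); print(n,i)
print(env.state())
E
```

```text
pics
scene {'fx': 408.08371245034357, 'fy': 408.08371245034357, 'cx': 275.02630067671134, 'cy': 207.29737763241388, 'dist': array([-0.1223268,  0.       ,  0.       ,  0.       ,  0.       ]), 'view': array([[ 8.24290820e-01,  5.65579724e-01,  2.57724499e-02,
        -4.61580371e+02],
       [ 3.33558314e-01, -4.48347397e-01, -8.29290940e-01,
        -8.52003871e+01],
       [-4.57475130e-01,  6.92173524e-01, -5.58222463e-01,
         1.36553740e+03],
       [ 0.00000000e+00,  0.00000000e+00,  0.00000000e+00,
         1.00000000e+00]])}
top {'fx': 417.90228132945117, 'fy': 417.90228132945117, 'cx': 278.75482221849603, 'cy': 205.8078838512992, 'dist': array([-0.04082294,  0.        ,  0.        ,  0.        ,  0.        ]), 'view': array([[ 1.45403371e-02, -9.99828246e-01,  1.14916233e-02,
         8.09756531e+00],
       [-9.81123566e-01, -1.64828829e-02, -1.92678133e-01,
         5.64891959e+02],
       [ 1.92834455e-01, -8.47309745e-03, -9.81194721e-01,
         1.01335664e+03],
       [ 0.00000000e+00,  0.00000000e+00,  0.00000000e+00,
         1.00000000e+00]])}
{'t': 0.1, 'joints': array([-1.33657692e+00,  4.91472768e-01,  1.55939752e+00,  7.39047271e-07,
        1.09170102e+00, -1.05579513e-01]), 'qvel': array([-4.01610875e-03, -1.96029344e-03, -7.91953403e-04, -4.45435058e-06,
        1.37640763e-03,  3.71944638e-04]), 'tau': array([ 1.54345937e-03, -6.13620973e+01, -2.58607221e+01,  6.93606469e-02,
        4.70574643e-02, -2.94678978e-05]), 'eef_pos': array([ 208.29039653, -589.02439273,  201.43356033]), 'tcp_rot': array([-1.67704564,  1.56981767,  1.80434559]), 'ft_force': array([0.50332366, 0.35781147, 0.16437097]), 'moment': array([0.00763058, 0.02084043, 0.05410988]), 'opening': 0.9995627513468095}
```

View pics/scene0.png

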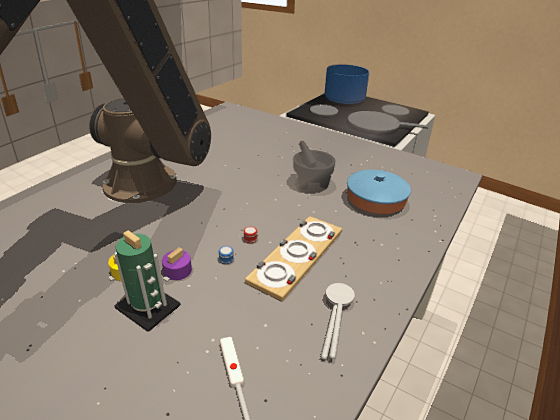

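View pics/top0.png

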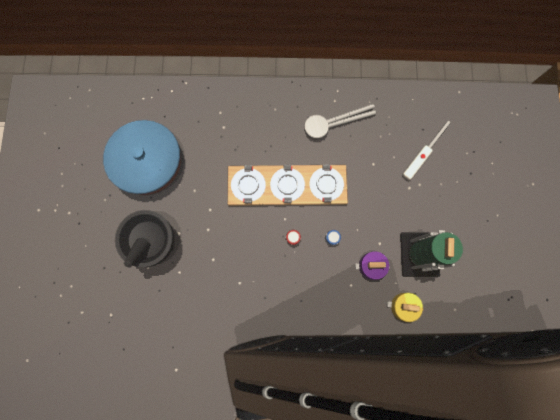

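The scene shows a red tin (top 293,237), a blue tin (333,237), and the board with three bottoms (248, 288 and 327, 184). The dispenser is at about (430,250), with purple and yellow decoy lids beside it. I see no yellow tin.

```bash
cat > h.py <<'E'
from cell import env,cams
import cv2,numpy as np
def K(n):
    i=cams.camera_info(n); return np.array([[i['fx'],0,i['cx']],[0,i['fy'],i['cy']],[0,0,1.]]),i['dist'],i['view']
def ray(n,p):
    k,d,V=K(n); u=cv2.undistortPoints(np.array([[p]],float),k,d)[0,0]
    R,t=V[:3,:3],V[:3,3]; return -R.T@t,R.T@np.array([u[0],u[1],1])
def at_z(n,p,z):
    o,r=ray(n,p); return o+r*(z-o[2])/r[2]
def proj(n,P):
    k,d,V=K(n); return cv2.projectPoints(np.array(P,float).reshape(-1,1,3),cv2.Rodrigues(V[:3,:3])[0],V[:3,3],k,d)[0][:,0]
def tri(ps):
    A=np.zeros((3,3));b=np.zeros(3)
    for n,p in ps:
        o,r=ray(n,p);r/=np.linalg.norm(r);M=np.eye(3)-np.outer(r,r);A+=M;b+=M@o
    return np.linalg.solve(A,b)
def crop(im,x0,y0,x1,y1,s,f): cv2.imwrite(f,cv2.resize(im[y0:y1,x0:x1],None,fx=s,fy=s,interpolation=cv2.INTER_CUBIC))
E
python3 - <<'E'
from h import *
im=cv2.imread('pics/top0.png'); s=cv2.imread('pics/scene0.png')
a=cv2.resize(im[150:270,220:350],None,fx=4,fy=4,interpolation=cv2.INTER_CUBIC)
b=cv2.resize(im[225:285,395:470],None,fx=4,fy=4,interpolation=cv2.INTER_CUBIC)
o=np.zeros((480,820,3),np.uint8);o[:,:520]=a;o[:240,520:]=b
cv2.imwrite('pics/c1.png',o[:,:800])
crop(s,100,215,350,325,3,'pics/c2.png')
E
```

```text
(no output)
```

View pics/c1.png

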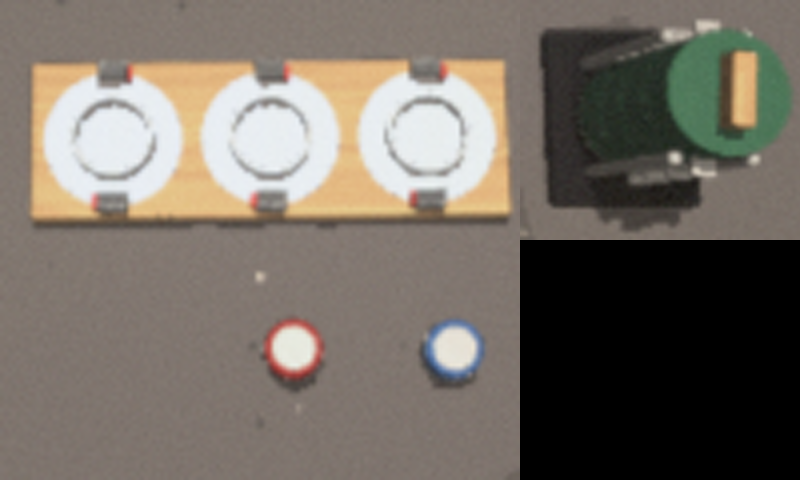

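View pics/c2.png

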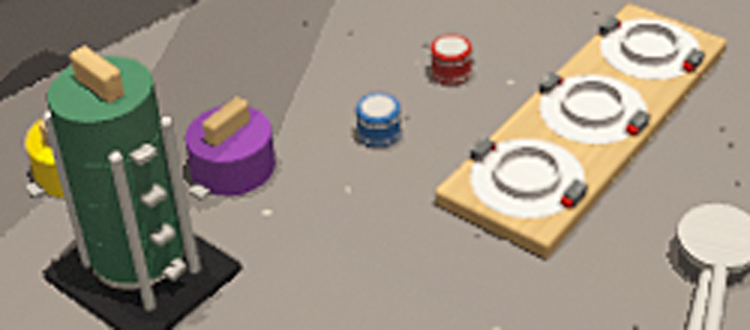

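Run:
```python
from h import *
im=cv2.imread('pics/top0.png');s=cv2.imread('pics/scene0.png')
def seg(im,box,f):
    x0,y0,x1,y1=box;c=cv2.resize(im[y0:y1,x0:x1],None,fx=4,fy=4,interpolation=cv2.INTER_LINEAR)
    m=f(cv2.cvtColor(c,cv2.COLOR_BGR2HSV).astype(int)).astype(np.uint8)
    n,l,st,_=cv2.connectedComponentsWithStats(m)
    out=[]
    for i in np.argsort(-st[1:,4])[:4]+1:
        cn=max(cv2.findContours((l==i).astype(np.uint8),cv2.RETR_EXTERNAL,cv2.CHAIN_APPROX_NONE)[0],key=len)
        if st[i,4]<200: continue
        M=cv2.moments(cv2.convexHull(cn)); p=np.array([M['m10'],M['m01']])/M['m00']
        off=lambda q:(np.asarray(q)+.5)/4-.5+[x0,y0]
        out.append((off(p),st[i,4]/16,off(cv2.boxPoints(cv2.minAreaRect(cn)))))
    return out
print('discs')
for p,a,b in seg(im,(220,150,355,220),lambda h:(h[...,1]<60)&(h[...,2]>185)): print(p.round(1),a,at_z('top',p,18).round(1))
print('board')
for p,a,b in seg(im,(220,150,355,220),lambda h:((h[...,1]>90)&(h[...,2]>120))|((h[...,1]<60)&(h[...,2]>185)))[:1]:
    print(p.round(1),a,at_z('top',p,18).round(1)); print(np.array([at_z('top',q,18) for q in b]).round(1))
for nm,bx in(('red',(282,225,305,248)),('blue',(322,225,346,248))):
    for p,a,b in seg(im,bx,lambda h:(h[...,1]<60)&(h[...,2]>160))[:1]: print(nm,p.round(1),a,at_z('top',p,32).round(1))
for nm,bx in(('redS',(240,223,262,245)),('blueS',(215,242,238,266))):
    for p,a,b in seg(s,bx,lambda h:(h[...,1]<70)&(h[...,2]>165))[:1]: print(nm,p.round(1),a,at_z('scene',p,32).round(1))
for z,nm,f in((206,'bar',lambda h:(h[...,0]<25)&(h[...,1]>80)&(h[...,2]>140)),(184,'cap',lambda h:((h[...,0]>60)&(h[...,0]<90)&(h[...,1]>70)&(h[...,2]>70))|((h[...,0]<25)&(h[...,1]>80)&(h[...,2]>140)))):
    for n,I,bx in(('top',im,(395,225,470,285)),('scene',s,(110,225,165,300))):
        for p,a,b in seg(I,bx,f)[:1]:
            print(n,nm,p.round(1),a,at_z(n,p,z).round(1)); print(np.array([at_z(n,q,z) for q in b]).round(1).tolist())
# black base
for p,a,b in seg(im,(395,225,450,285),lambda h:h[...,2]<45)[:1]: print('base',p,np.array([at_z('top',q,10) for q in b]).round(1).tolist())
```

```text
discs
[287.1 184.1] 834.5 [631.4  -4.8  18. ]
[247.8 184.5] 827.5625 [628.5 100.2  18. ]
[326.3 183.8] 817.0 [ 634.2 -109.8   18. ]
board
[287.1 184.1] 834.5 [631.4  -4.8  18. ]
[[589.1  43.3  18. ]
 [677.4  40.9  18. ]
 [674.4 -53.7  18. ]
 [586.2 -49.9  18. ]]
red [293.  236.5] 86.1875 [489.2 -21.   32. ]
blue [333.5 236.6] 105.5 [ 490.5 -125.6   32. ]
redS [252.3 231.9] 166.6875 [501.2 -24.3  32. ]
blueS [226.  253.5] 231.5 [ 502.  -135.3   32. ]
top bar [450.6 246.8] 111.125 [ 450.6 -356.4  206. ]
[[471.0, -351.0, 206.0], [471.2, -364.4, 206.0], [430.4, -361.8, 206.0], [430.2, -348.6, 206.0]]
scene bar [131.9 236.9] 118.5 [ 458.5 -360.3  206. ]
[[433.6, -364.9, 206.0], [425.9, -347.6, 206.0], [484.0, -355.1, 206.0], [490.5, -371.6, 206.0]]
top cap [446.2 248. ] 505.25 [ 450.  -355.7  184. ]
[[465.5, -311.0, 184.0], [496.2, -373.0, 184.0], [434.7, -400.3, 184.0], [404.9, -338.8, 184.0]]
scene cap [136.6 259.3] 809.5625 [ 495.5 -384.2  184. ]
[[402.3, -366.4, 184.0], [447.8, -311.2, 184.0], [578.5, -408.6, 184.0], [538.3, -454.6, 184.0]]
base [424.78442537 272.38767227] [[412.8, -332.9, 10.0], [413.6, -403.8, 10.0], [393.5, -402.7, 10.0], [392.8, -332.0, 10.0]]
```

```bash
cat >> h.py <<'E'
from scipy.spatial.transform import Rotation as Rt
def R(): return Rt.from_euler('xyz',env.state()['tcp_rot']).as_matrix()
def stat():
    s=env.state(); r=R(); print('t %.1f'%s['t'],'pos',s['eef_pos'].round(1),'yawy %.1f'%np.degrees(np.arctan2(r[1,1],r[0,1])),'down',r[:,0].round(3),'F',s['ft_force'].round(1),'M',s['moment'].round(2),'op %.3f'%s['opening'],'q',s['joints'].round(2))
def plan(P,jaw=None):
    """units: shift to world P (mm) in tool axes now, and turn so that jaw axis (mod 180) has world yaw jaw (deg)"""
    s=env.state(); r=R(); d=r.T@(np.array(P,float)-s['eef_pos'])/500
    t=0
    if jaw is not None:
        c=np.degrees(np.arctan2(r[1,1],r[0,1])); a=(jaw-c+90)%180-90; t=-a/180
    print('shift',d.round(4),'turn',round(t,4))
E
python3 - <<'E'
from h import *
stat()
plan([490.5,-125.6,200],90)
plan([490.5,-125.6,29],0)
E
```

```text
t 0.1 pos [ 208.3 -589.   201.4] yawy -70.5 down [-0.     0.001 -1.   ] F [0.5 0.4 0.2] M [0.01 0.02 0.05] op 1.000 q [-1.34  0.49  1.56  0.    1.09 -0.11]
shift [ 0.0036 -0.6857 -0.8411] turn 0.1082
shift [ 0.3456 -0.6854 -0.841 ] turn -0.3918
```

Call:
{"method": "carry_out", "body": {"grip": [-1,-1,-1,-1,-1], "linear": [[-0.06,0,0],[-0.06,0,0],[-0.06,0,0],[0,-0.077,-0.047],[0,-0.077,-0.047]], "turn": [0.036,0.036,0.036,0,0]}}

```text
t: 0.6
eef_pos: [255.3, -511.7, 292.0]
tcp_rot: [2.058, 1.57, -1.085]
ft_force: [0.9, -0.3, 0.1]
opening: 0.999
```

Call:
{"method": "carry_out", "body": {"grip": [-1,-1,-1,-1,-1], "linear": [[0,-0.077,-0.047],[0,-0.077,-0.047],[0,-0.077,-0.047],[0,-0.077,-0.047],[0,-0.077,-0.047]], "turn": [0,0,0,0,0]}}

```text
t: 1.1
eef_pos: [373.2, -317.9, 291.8]
tcp_rot: [-0.868, 1.571, 2.273]
ft_force: [0.9, 0.1, 0.2]
opening: 1.0
```

Call:
{"method": "carry_out", "body": {"grip": [-1,-1,-1,-1,-1], "linear": [[0,-0.077,-0.047],[0,-0.077,-0.047],[0,-0.077,-0.047],[0,-0.077,-0.047],[0,-0.077,-0.047]], "turn": [0,0,0,0,0]}}

```text
t: 1.6
eef_pos: [490.7, -125.3, 291.8]
tcp_rot: [0.11, 1.571, -3.031]
ft_force: [0.2, -0.9, 0.1]
opening: 0.997
```

Run:
```python
from h import *
stat(); plan([490.5,-125.6,120],90); plan([490.5,-125.6,29],90)
```

```text
t 1.6 pos [ 490.7 -125.3  291.8] yawy -90.0 down [-0. -0. -1.] F [ 0.2 -0.9  0.1] M [-0.   -0.   -0.03] op 0.997 q [-0.38  0.23  1.71 -0.    1.19  1.19]
shift [3.437e-01 6.000e-04 3.000e-04] turn 0.0002
shift [5.257e-01 6.000e-04 2.000e-04] turn 0.0002
```

Call:
{"method": "carry_out", "body": {"grip": [-1,-1,-1,-1,-1], "linear": [[0.09,0,0],[0.09,0,0],[0.09,0,0],[0.09,0,0],[0.09,0,0]], "turn": [0,0,0,0,0]}}

```text
t: 2.1
eef_pos: [489.9, -127.0, 65.3]
tcp_rot: [2.574, 1.57, -0.567]
ft_force: [0.0, -1.4, 0.4]
opening: 1.002
```

Call:
{"method": "carry_out", "body": {"grip": [-1,-1,1,1,1], "linear": [[0.05,0,0],[0.0257,0,0],[0,0,0],[0,0,0],[0,0,0]], "turn": [0,0,0,0,0]}}

```text
t: 2.6
eef_pos: [490.6, -127.3, 30.0]
tcp_rot: [2.709, 1.569, -0.432]
ft_force: [0.8, -0.2, -0.8]
opening: 0.801
```

Call:
{"method": "carry_out", "body": {"grip": [1,1,1,1,1], "linear": [[0,0,0],[0,0,0],[0,0,0],[0,0,0],[0,0,0]], "turn": [0,0,0,0,0]}}

```text
t: 3.1
eef_pos: [490.1, -127.2, 29.2]
tcp_rot: [2.323, 1.571, -0.818]
ft_force: [0.3, -0.2, 0.1]
opening: 0.387
```

Run:
```python
from h import *
stat(); plan([634.2,-109.8,100],91.5)
```

```text
t 3.1 pos [ 490.1 -127.2   29.2] yawy -90.0 down [ 0. -0. -1.] F [ 0.3 -0.2  0.1] M [-0.01 -0.04 -0.03] op 0.387 q [-0.38  0.58  2.01 -0.    0.55  1.19]
shift [-0.1416 -0.0345 -0.2882] turn -0.0082
```

Call:
{"method": "carry_out", "body": {"grip": [1,1,1,1,1], "linear": [[0,0,0],[-0.05,0,0],[-0.05,0,0],[-0.05,0,0],[0,0,0]], "turn": [0,0,0,0,0]}}

```text
t: 3.6
eef_pos: [491.3, -127.6, 106.6]
tcp_rot: [2.742, 1.566, -0.399]
ft_force: [-0.1, -1.0, 0.1]
opening: 0.015
```

Run:
```python
from h import *
stat(); plan([634.2,-109.8,100],91.5)
im=cams.read_camera('scene'); crop(im,140,160,360,320,3,'pics/c3.png')
```

```text
t 3.6 pos [ 491.3 -127.6  106.6] yawy -90.0 down [ 0.004 -0.002 -1.   ] F [-0.1 -1.   0.1] M [-0.04  0.02  0.01] op 0.015 q [-0.38  0.45  1.95 -0.    0.73  1.19]
shift [ 0.0144 -0.0354 -0.2858] turn -0.0081
```

View pics/c3.png

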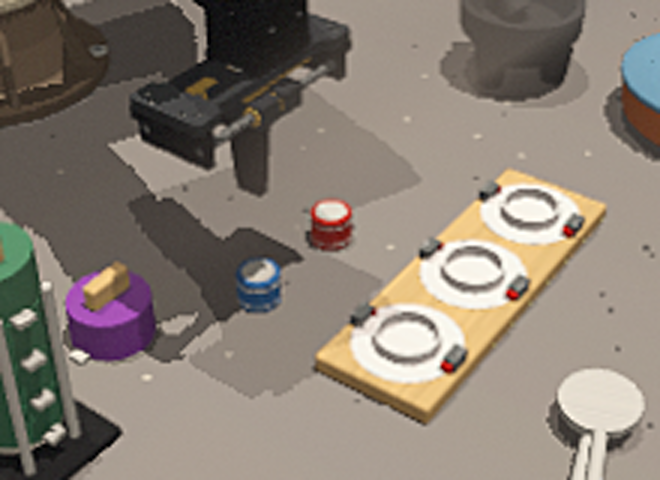

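The grasp closed on nothing. The blue tin is still standing at about scene pixel (226,254). The two cameras also disagree at my assumed height, so I'll triangulate to get the heights.

Run:
```python
from h import *
# tin top centres
im=cv2.imread('pics/top0.png');s=cv2.imread('pics/scene0.png')
for nm,a,b in (('blue',(333.5,236.6),(226,249.8)),('red',(293,236.5),(250.5,230.5)),
  ('bar',(450.6,246.8),(131.9,236.9)),
  ('disc3',(326.3,183.8),(275.5,272.3)),('disc2',(287.1,184.1),(297,249.5)),('disc1',(247.8,184.5),(316.5,230))):
    P=tri([('top',a),('scene',b)]); print(nm,P.round(1),(proj('top',P)[0]-a).round(1),(proj('scene',P)[0]-b).round(1))
print(proj('scene',[490.5,-125.6,32]),proj('scene',[489.2,-21,32]))
```

```text
blue [ 491.6 -124.9   31.8] [-0.3 -0.4] [-0.5  0. ]
red [490.5 -20.4  29.3] [-0.3 -0.4] [-0.5  0. ]
bar [ 451.8 -357.4  201.3] [-0.5 -0.3] [-0.6 -0. ]
disc3 [ 634.3 -108.9   20.7] [-0.2 -0.3] [-0.4  0.1]
disc2 [631.2  -4.4  20.8] [-0.1 -0.2] [-0.2  0. ]
disc1 [629.2 100.8  19.2] [-0.2 -0.4] [-0.4  0.1]
[[224.98895745 249.7619766 ]] [[249.5221204  229.66436307]]
```

Both cameras agree with my positions, and the tin hasn't moved. I probably lifted before the fingers had finished gripping, so I'll try again slightly deeper and wait longer.

Call:
{"method": "carry_out", "body": {"grip": [-1,-1,-1,-1,-1], "linear": [[0,0,0],[0,0,0],[0,0,0],[0,0,0],[0,0,0]], "turn": [0,0,0,0,0]}}

```text
t: 4.15
eef_pos: [490.0, -127.1, 103.7]
tcp_rot: [-0.288, 1.57, 2.854]
ft_force: [-0.6, -0.0, 0.5]
opening: 0.368
```

Call:
{"method": "carry_out", "body": {"grip": [-1,-1,-1,-1,-1], "linear": [[0,-0.005,0],[0,0,0],[0,0,0],[0,0,0],[0,0,0]], "turn": [0,0,0,0,0]}}

```text
t: 4.65
eef_pos: [490.1, -124.7, 104.1]
tcp_rot: [2.317, 1.571, -0.824]
ft_force: [-0.4, -0.0, -0.1]
opening: 0.79
```

Run:
```python
from h import *
stat(); plan([491,-125,27],90)
```

```text
t 4.7 pos [ 490.1 -124.7  104.1] yawy -90.0 down [ 0. -0. -1.] F [-0.4 -0.  -0.1] M [ 0.03  0.03 -0.04] op 0.790 q [-0.38  0.46  1.95 -0.    0.73  1.19]
shift [ 0.1542  0.0007 -0.0017] turn 0.0002
```

Call:
{"method": "carry_out", "body": {"grip": [-1,-1,1,1,1], "linear": [[0.08,0,0],[0.0742,0,-0.0017],[0,0,0],[0,0,0],[0,0,0]], "turn": [0,0,0,0,0]}}

```text
t: 5.15
eef_pos: [491.7, -125.0, 28.5]
tcp_rot: [2.719, 1.569, -0.423]
ft_force: [-0.1, -0.4, 1.1]
opening: 0.802
```

Call:
{"method": "carry_out", "body": {"grip": [1,1,1,1,1], "linear": [[0,0,0],[0,0,0],[0,0,0],[0,0,0],[0,0,0]], "turn": [0,0,0,0,0]}}

```text
t: 5.65
eef_pos: [491.0, -124.7, 27.1]
tcp_rot: [2.522, 1.571, -0.619]
ft_force: [-0.8, 0.1, -0.2]
opening: 0.387
```

Call:
{"method": "carry_out", "body": {"grip": [1,1], "linear": [[0,0,0],[0,0,0]], "turn": [0,0]}}

```text
t: 5.85
eef_pos: [490.9, -124.6, 26.9]
tcp_rot: [0.602, 1.571, -2.539]
ft_force: [0.1, -0.6, -0.4]
opening: 0.209
```

Run:
```python
from h import *
stat(); plan([634.2,-109.8,100],91.5)
im=cams.read_camera('scene'); crop(im,150,160,350,300,4,'pics/c4.png')
```

```text
t 5.8 pos [ 490.9 -124.6   26.9] yawy -90.0 down [-0. -0. -1.] F [ 0.1 -0.6 -0.4] M [0.03 0.03 0.04] op 0.209 q [-0.38  0.59  2.01 -0.    0.55  1.19]
shift [-0.1461 -0.0295 -0.2865] turn -0.0082
```

View pics/c4.png

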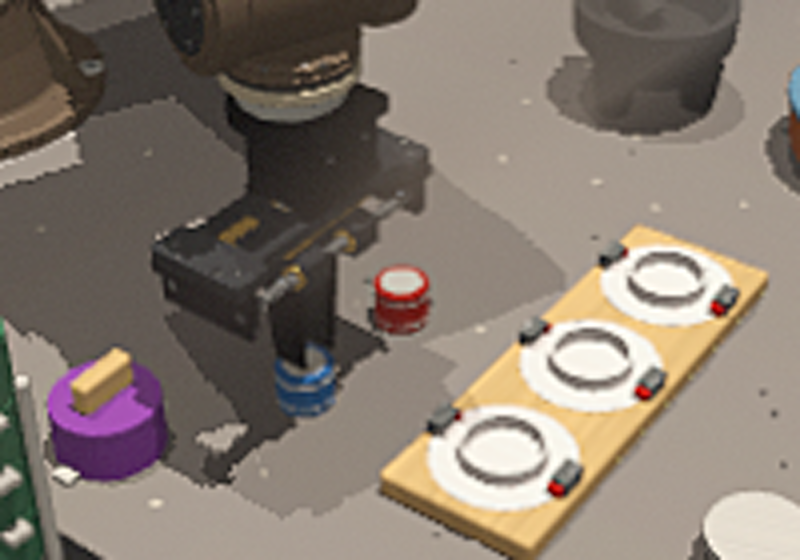

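Run:
```python
from h import *
print(proj('scene',[[491.3,-127.6,92.6],[490.9,-124.6,13],[490.9,-124.6,32],[490.9,-124.6,91]]))
print(proj('top',[[490.9,-124.6,13],[490.9,-124.6,91]]))
im=cams.read_camera('top'); crop(im,260,160,440,300,4,'pics/c5.png'); stat()
```

```text
[[223.61159294 231.33673679]
 [225.69332549 255.2927112 ]
 [225.3629464  249.61913044]
 [224.30776647 231.2011459 ]]
[[332.05908091 237.34458754]
 [336.42294416 233.55645107]]
t 6.0 pos [ 490.9 -124.6   26.9] yawy -90.0 down [-0. -0. -1.] F [1.  0.1 0. ] M [-0.03 -0.   -0.04] op 0.132 q [-0.38  0.59  2.01 -0.    0.55  1.19]
```

View pics/c5.png

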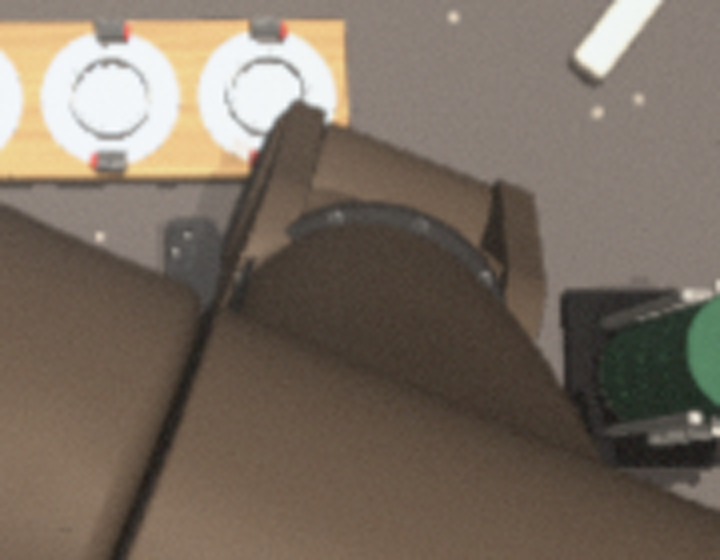

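The fingertips appear about 20 mm higher in the image than the pose says: seen near row 251, expected row 255, and a similar gap before that. I'll open, go lower within the nominal table clearance, and look again.

Call:
{"method": "carry_out", "body": {"grip": [-1,-1,-1,-1,-1], "linear": [[-0.06,0,0],[0,0,0],[0,0,0],[0,0,0],[0,0,0]], "turn": [0,0,0,0,0]}}

```text
t: 6.45
eef_pos: [490.6, -124.5, 56.3]
tcp_rot: [-0.307, 1.57, 2.835]
ft_force: [-0.5, 0.4, -0.6]
opening: 0.493
```

Call:
{"method": "carry_out", "body": {"grip": [-1,-1,-1,-1,-1], "linear": [[0,0,0],[0,0,0],[0.06,0,0],[0.014,0,0],[0,0,0]], "turn": [0,0,0,0,0]}}

```text
t: 6.95
eef_pos: [490.3, -124.4, 19.1]
tcp_rot: [-0.355, 1.568, 2.787]
ft_force: [-0.6, -0.2, 0.1]
opening: 0.917
```

Run:
```python
from h import *
stat()
im=cams.read_camera('scene'); o=cv2.resize(im[190:290,170:290],None,fx=6,fy=6,interpolation=cv2.INTER_CUBIC)
p=env.state()['eef_pos']
for y in(-47.5,47.5,-59.5,59.5):
    for x in (-10,10):
        q=(proj('scene',p+[x,y,-14])[0]-[170,190])*6; cv2.circle(o,(int(q[0]),int(q[1])),3,(0,0,255),-1)
cv2.imwrite('pics/c6.png',o)
```

```text
t 7.0 pos [ 490.3 -124.4   19.1] yawy -90.0 down [-0.002  0.001 -1.   ] F [-0.6 -0.2  0.1] M [ 0.    0.1  -0.04] op 0.917 q [-0.38  0.6   2.01 -0.    0.53  1.19]
```

View pics/c6.png

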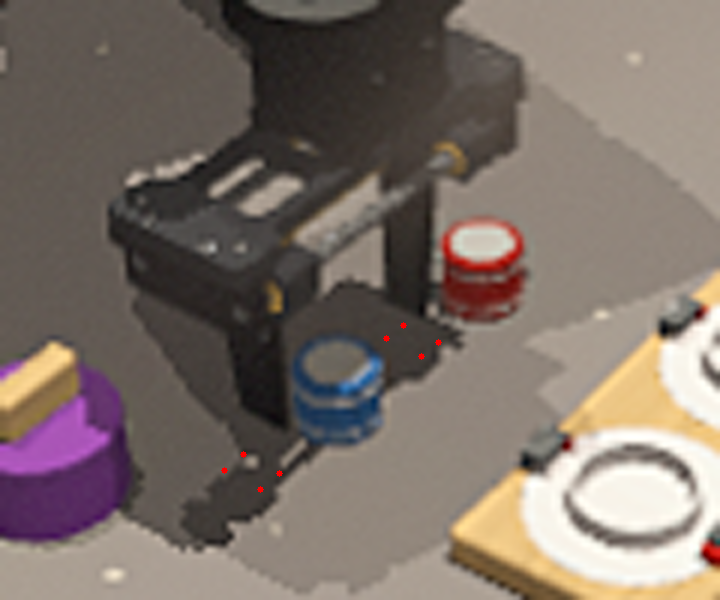

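The fingers straddle the tin (blue at crop 338,390). Their tips sit about 40 crop pixels above the expected red dots and well clear of their shadow, so they are too high. I'll go a little lower and close to test by contact.

Call:
{"method": "carry_out", "body": {"grip": [-1,-1,1,1,1], "linear": [[0.007,0,0],[0,0,0],[0,0,0],[0,0,0],[0,0,0]], "turn": [0,0,0,0,0]}}

```text
t: 7.5
eef_pos: [491.1, -124.7, 16.7]
tcp_rot: [2.59, 1.57, -0.551]
ft_force: [-0.8, -0.9, 0.3]
opening: 0.805
```

Call:
{"method": "carry_out", "body": {"grip": [1,1,1,1,1], "linear": [[0,0,0],[0,0,0],[0,0,0],[0,0,0],[0,0,0]], "turn": [0,0,0,0,0]}}

```text
t: 8.0
eef_pos: [491.0, -124.7, 16.5]
tcp_rot: [2.024, 1.571, -1.117]
ft_force: [-0.6, -0.4, 0.4]
opening: 0.387
```

Call:
{"method": "carry_out", "body": {"grip": [1,1,1], "linear": [[0,0,0],[0,0,0],[0,0,0]], "turn": [0,0,0]}}

```text
t: 8.3
eef_pos: [490.9, -124.7, 16.5]
tcp_rot: [1.208, 1.571, -1.933]
ft_force: [-0.0, -0.5, -0.0]
opening: 0.383
```

It gripped at TCP z = 16.5 but not at 27. So the true tips are roughly 19–29 mm higher than nominal. I'll re-grip lower while watching the force.

Call:
{"method": "carry_out", "body": {"grip": [-1,-1,-1,-1,-1], "linear": [[0,0,0],[0,0,0],[0,0,0],[0,0,0],[0.007,0,0]], "turn": [0,0,0,0,0]}}

```text
t: 8.8
eef_pos: [491.1, -124.7, 13.1]
tcp_rot: [2.661, 1.57, -0.48]
ft_force: [0.1, -0.4, -0.0]
opening: 0.742
```

Call:
{"method": "carry_out", "body": {"grip": [-1,-1,-1,-1], "linear": [[0.006,0,0],[0,0,0],[0.005,0,0],[0,0,0]], "turn": [0,0,0,0]}}

```text
t: 9.2
eef_pos: [490.8, -124.6, 7.2]
tcp_rot: [-0.171, 1.57, 2.972]
ft_force: [-0.5, -0.6, -0.2]
opening: 0.995
```

Run:
```python
from h import *
stat()
im=cams.read_camera('scene'); o=cv2.resize(im[195:275,180:280],None,fx=8,fy=7.5,interpolation=cv2.INTER_CUBIC)
cv2.imwrite('pics/c7.png',o)
```

```text
t 9.2 pos [ 490.8 -124.6    7.2] yawy -90.0 down [-0.  0. -1.] F [-0.5 -0.6 -0.2] M [ 0.05 -0.02 -0.03] op 0.995 q [-0.38  0.62  2.02 -0.    0.5   1.19]
```

View pics/c7.png

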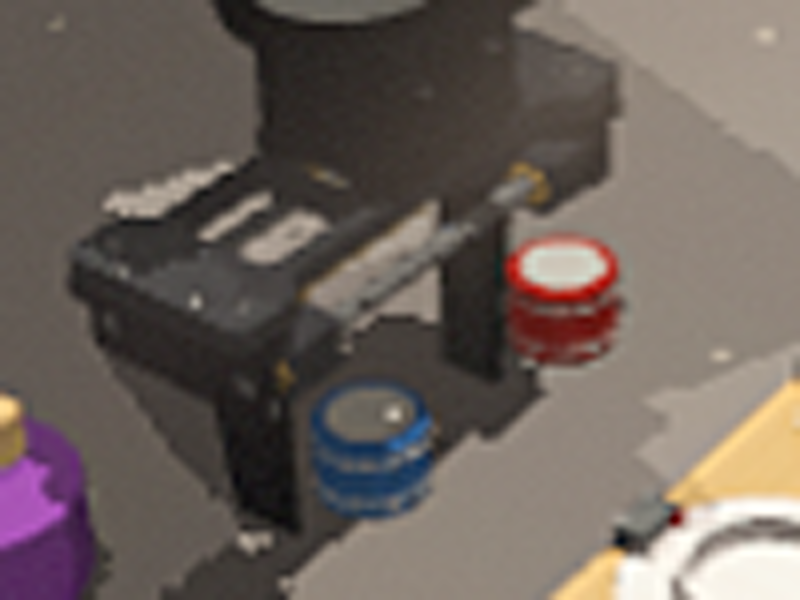

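Run:
```python
from h import *
for p,y in(((217.25,265.7),-124.6-47.4),((242.5,245.7),-124.6+59.4)):
    o,r=ray('scene',p)
    print(o+r*(500.8-o[0])/r[0], o+r*(y-o[1])/r[1])
```

```text
[ 500.8        -168.87947176   14.57571172] [ 503.80407921 -172.           18.46017754]
[500.8        -67.24569337  11.89642533] [499.13618463 -65.2          9.73663916]
```

Solved from the image, the tips are at z ≈ 13 with TCP 7.2, so the true tip height is TCP z + 6, and xy agrees with the pose. This is a good height for the tin, so I'll close here.

Call:
{"method": "carry_out", "body": {"grip": [1,1,1,1,1], "linear": [[0,0,0],[0,0,0],[0,0,0],[0,0,0],[0,0,0]], "turn": [0,0,0,0,0]}}

```text
t: 9.75
eef_pos: [491.0, -124.7, 7.5]
tcp_rot: [2.464, 1.571, -0.677]
ft_force: [-0.1, 0.5, 0.4]
opening: 0.64
```

Call:
{"method": "carry_out", "body": {"grip": [1,1,1,1,1], "linear": [[0,0,0],[0,0,0],[0,0,0],[0,0,0],[0,0,0]], "turn": [0,0,0,0,0]}}

```text
t: 10.25
eef_pos: [491.0, -124.6, 7.5]
tcp_rot: [1.971, 1.571, -1.17]
ft_force: [-0.2, 0.4, -0.3]
opening: 0.39
```

Call:
{"method": "carry_out", "body": {"grip": [1,1,1,1,1], "linear": [[-0.04,0,0],[-0.05,0,0],[-0.05,0,0],[0,0,0],[0,0,0]], "turn": [0,0,0,0,0]}}

```text
t: 10.75
eef_pos: [490.9, -124.6, 77.4]
tcp_rot: [2.662, 1.57, -0.479]
ft_force: [0.1, -0.4, -0.1]
opening: 0.391
```

Run:
```python
from h import *
stat(); plan([634.2,-109.5,77],91.5)
```

```text
t 10.8 pos [ 490.9 -124.6   77.4] yawy -90.0 down [ 0.001 -0.    -1.   ] F [ 0.1 -0.4 -0.1] M [ 0.02 -0.01  0.05] op 0.391 q [-0.38  0.5   1.97 -0.    0.67  1.19]
shift [ 0.001  -0.0301 -0.2866] turn -0.0082
```

Call:
{"method": "carry_out", "body": {"grip": [1,1,1,1,1], "linear": [[0,-0.0075,-0.0716],[0,-0.0075,-0.0716],[0,-0.0075,-0.0716],[0,-0.0075,-0.0716],[0,0,0]], "turn": [0,0,0,0,-0.0082]}}

```text
t: 11.25
eef_pos: [636.9, -109.0, 75.3]
tcp_rot: [-2.768, 1.571, 0.401]
ft_force: [-0.8, -0.3, -1.7]
opening: 0.392
```

Call:
{"method": "carry_out", "body": {"grip": [1,1,1,1,1], "linear": [[0.04,0,0],[0.03,0,0],[0.02,0,0],[0.01,0,0],[0,0,0]], "turn": [0,0,0,0,0]}}

```text
t: 11.75
eef_pos: [633.8, -109.7, 26.8]
tcp_rot: [-0.225, 1.57, 2.943]
ft_force: [-0.3, -1.1, -0.3]
opening: 0.392
```

Run:
```python
from h import *
stat(); plan([634.2,-109.5,25.7],91.5)
im=cams.read_camera('scene'); crop(im,220,190,330,300,5,'pics/c8.png')
```

```text
t 11.8 pos [ 633.8 -109.7   26.8] yawy -88.5 down [-0.001  0.    -1.   ] F [-0.3 -1.1 -0.3] M [ 0.01 -0.03 -0.01] op 0.392 q [-0.27  0.72  1.66 -0.    0.77  1.27]
shift [ 0.0022 -0.0003 -0.0008] turn -0.0001
```

View pics/c8.png

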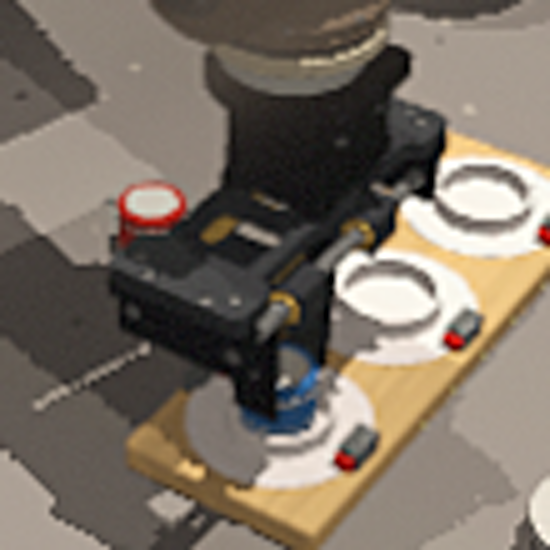

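The blue tin sits inside the ring of bottom_3 (crop 280,400), and the red tin hasn't moved (250,231). Release it and head for the dispenser.

Call:
{"method": "carry_out", "body": {"grip": [1,-1,-1,-1,-1], "linear": [[0.002,0,0],[0,0,0],[0,0,0],[0,0,0],[0,0,0]], "turn": [0,0,0,0,0]}}

```text
t: 12.3
eef_pos: [634.2, -109.6, 26.7]
tcp_rot: [2.666, 1.57, -0.45]
ft_force: [0.3, 0.4, 0.9]
opening: 0.671
```

Call:
{"method": "carry_out", "body": {"grip": [-1,-1,-1,-1,-1], "linear": [[0,0,0],[-0.04,0,0],[-0.09,0,0],[-0.09,0,0],[-0.09,0,0]], "turn": [0,0,0,0,0]}}

```text
t: 12.8
eef_pos: [633.9, -109.5, 183.2]
tcp_rot: [-0.008, 1.57, -3.124]
ft_force: [0.1, -0.5, -0.7]
opening: 0.996
```

Call:
{"method": "carry_out", "body": {"grip": [-1,-1], "linear": [[-0.09,0,0],[-0.08,0,0]], "turn": [0,0]}}

```text
t: 13.0
eef_pos: [634.0, -109.5, 269.1]
tcp_rot: [2.812, 1.569, -0.304]
ft_force: [0.8, -0.5, -0.0]
opening: 0.997
```

Run:
```python
from h import *
stat(); plan([450.8,-356.2,265],86.5)
im=cams.read_camera('scene'); cv2.imwrite('pics/s9.png',im)
h=cv2.cvtColor(im,cv2.COLOR_BGR2HSV).astype(int)
m=((h[...,0]>95)&(h[...,0]<125)&(h[...,1]>110)&(h[...,2]>70))[235:300,240:320]; ys,xs=np.nonzero(m); print('blue px',xs.mean()+240,ys.mean()+235,m.sum())
print('expected',proj('scene',[[634.2,-109.8,18],[634.2,-109.8,34],[634.2,-109.8,50]]))
```

```text
t 13.0 pos [ 634.  -109.5  269.1] yawy -88.5 down [ 0.001 -0.    -1.   ] F [ 0.8 -0.5 -0. ] M [ 0.03 -0.02  0.02] op 0.997 q [-0.27  0.46  1.42 -0.    1.26  1.27]
shift [0.0079 0.4836 0.3793] turn 0.0278
blue px 277.5731707317073 271.0853658536585 82
expected [[274.84051254 273.3448662 ]
 [275.00989551 268.46982412]
 [275.18254831 263.49842033]]
```

Call:
{"method": "carry_out", "body": {"grip": [-1,-1,-1,-1,-1], "linear": [[0,0.069,0.0542],[0,0.069,0.0542],[0,0.069,0.0542],[0,0.069,0.0542],[0,0.069,0.0542]], "turn": [0,0,0,0,0]}}

```text
t: 13.55
eef_pos: [502.0, -286.7, 266.4]
tcp_rot: [2.079, 1.571, -1.036]
ft_force: [0.5, -1.1, 0.4]
opening: 1.003
```

Call:
{"method": "carry_out", "body": {"grip": [-1,-1,-1,-1], "linear": [[0,0.069,0.0542],[0,0.069,0.0542],[0,0,0],[0,0,0]], "turn": [0,0,0.0278,0]}}

```text
t: 13.95
eef_pos: [450.1, -356.8, 266.3]
tcp_rot: [-1.196, 1.571, 1.881]
ft_force: [-0.2, 0.9, -0.4]
opening: 1.002
```

Run:
```python
from h import *
stat(); plan([450.8,-356.2,181],86.5)
```

```text
t 13.9 pos [ 450.1 -356.8  266.3] yawy -93.7 down [-0.  0. -1.] F [-0.2  0.9 -0.4] M [ 0.03 -0.03  0.04] op 1.002 q [-0.79  0.36  1.6   0.    1.18  0.85]
shift [ 0.1706 -0.0013 -0.0014] turn -0.0012
```

Call:
{"method": "carry_out", "body": {"grip": [-1,-1,-1,-1,-1], "linear": [[0.07,-0.001,-0.001],[0.06,0,0],[0.025,0,0],[0.01,0,0],[0,0,0]], "turn": [0,0,0,0,0]}}

```text
t: 14.45
eef_pos: [451.8, -355.3, 184.2]
tcp_rot: [2.281, 1.571, -0.92]
ft_force: [0.7, 0.3, 0.9]
opening: 0.998
```

Run:
```python
from h import *
stat()
im=cams.read_camera('scene'); crop(im,100,180,200,280,6,'pics/c10.png')
```

```text
t 14.4 pos [ 451.8 -355.3  184.2] yawy -93.4 down [ 0. -0. -1.] F [0.7 0.3 0.9] M [ 0.05  0.06 -0.02] op 0.998 q [-0.78  0.44  1.71 -0.    1.    0.85]
```

View pics/c10.png

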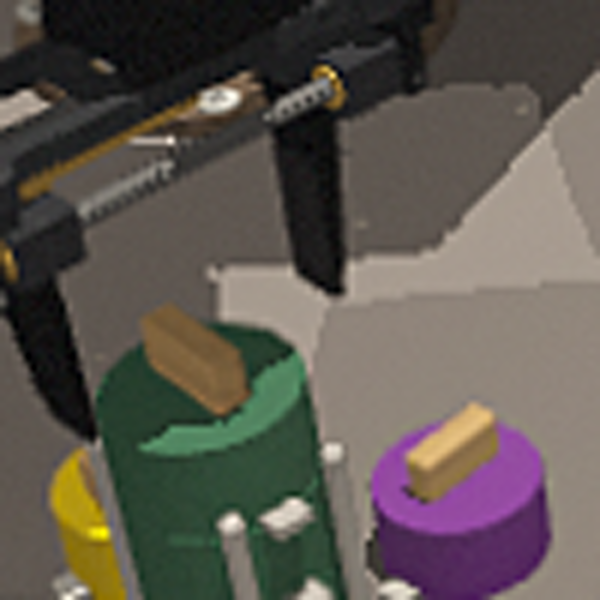

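Run:
```python
from h import *
for p,y in(((115.5,253.3),-402.8),((156.7,228.8),-296)):
    o,r=ray('scene',p)
    print((o+r*(461.5-o[0])/r[0]).round(1), (o+r*(y-o[1])/r[1]).round(1))
```

```text
[ 461.5 -405.3  195.8] [ 457.  -402.8  191.9]
[ 461.5 -300.4  191.4] [ 455.5 -296.   186. ]
```

The tips are at about z 191, again TCP + 6, and the bar is centred between them. I'll lower 2.5 mm and close.

Call:
{"method": "carry_out", "body": {"grip": [-1,1,1,1,1], "linear": [[0.005,0.001,0.001],[0,0,0],[0,0,0],[0,0,0],[0,0,0]], "turn": [0,0,0,0,0]}}

```text
t: 15.0
eef_pos: [450.9, -356.0, 181.7]
tcp_rot: [2.3, 1.57, -0.903]
ft_force: [1.1, -0.4, -0.1]
opening: 0.72
```

Call:
{"method": "carry_out", "body": {"grip": [1,1,1,1,1], "linear": [[0,0,0],[0,0,0],[0,0,0],[0,0,0],[0,0,0]], "turn": [0,0,0,0,0]}}

```text
t: 15.5
eef_pos: [450.8, -356.0, 181.5]
tcp_rot: [1.513, 1.571, -1.69]
ft_force: [-0.7, 0.5, -0.3]
opening: 0.297
```

Call:
{"method": "carry_out", "body": {"grip": [1,1,1,1,1], "linear": [[0,0,0],[0,0,0],[0,0,0],[0,0,0],[0,0,0]], "turn": [0,0,0,0,0]}}

```text
t: 16.0
eef_pos: [450.8, -356.0, 181.5]
tcp_rot: [1.69, 1.571, -1.513]
ft_force: [-0.6, -0.6, 1.0]
opening: 0.143
```

Run:
```python
from h import *
stat()
```

```text
t 16.0 pos [ 450.8 -356.   181.5] yawy -93.5 down [ 0. -0. -1.] F [-0.6 -0.6  1. ] M [ 0.07  0.01 -0.  ] op 0.143 q [-0.78  0.44  1.71 -0.    0.99  0.85]
```

The bar is gripped (opening 0.143, about 14 mm). Lift it straight up.

Call:
{"method": "carry_out", "body": {"grip": [1,1,1,1,1], "linear": [[-0.02,0,0],[-0.04,0,0],[-0.05,0,0],[-0.05,0,0],[-0.05,0,0]], "turn": [0,0,0,0,0]}}

```text
t: 16.5
eef_pos: [450.7, -355.8, 288.2]
tcp_rot: [2.325, 1.57, -0.877]
ft_force: [-0.2, 0.9, -0.6]
opening: 0.142
```

Run:
```python
from h import *
stat(); plan([634.2,-109.6,285],151.5)
im=cams.read_camera('scene'); crop(im,80,120,220,340,2.7,'pics/c11.png')
```

```text
t 16.5 pos [ 450.7 -355.8  288.2] yawy -93.5 down [ 0. -0. -1.] F [-0.2  0.9 -0.6] M [0.07 0.06 0.  ] op 0.142 q [-0.78  0.34  1.57 -0.    1.23  0.85]
shift [ 0.0064 -0.5139 -0.3362] turn -0.3611
```

View pics/c11.png

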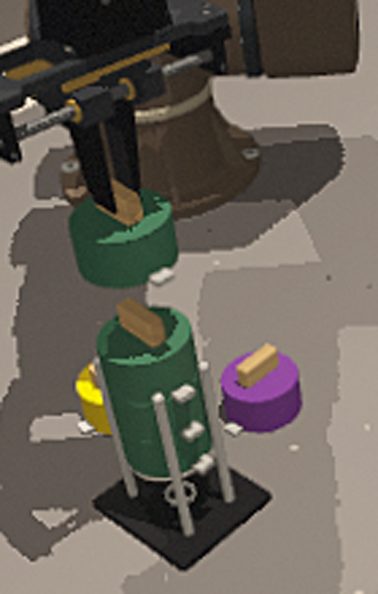

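One lid is held level, and three lids have risen in the dispenser. Move over bottom_3 and turn.

Call:
{"method": "carry_out", "body": {"grip": [1,1,1,1,1], "linear": [[0,-0.0642,-0.042],[0,-0.0642,-0.042],[0,-0.0642,-0.042],[0,-0.0642,-0.042],[0,-0.0642,-0.042]], "turn": [0,0,0,0,0]}}

```text
t: 17.05
eef_pos: [566.1, -200.8, 287.1]
tcp_rot: [2.463, 1.57, -0.74]
ft_force: [0.5, -1.0, -0.7]
opening: 0.145
```

Call:
{"method": "carry_out", "body": {"grip": [1,1,1,1,1], "linear": [[0,-0.0642,-0.042],[0,-0.0642,-0.042],[0,-0.0642,-0.042],[0.05,0,0],[0.05,0,0]], "turn": [0,0,0,-0.045,-0.045]}}

```text
t: 17.55
eef_pos: [634.8, -108.7, 236.5]
tcp_rot: [2.58, 1.569, -0.333]
ft_force: [-0.4, -0.4, -0.3]
opening: 0.139
```

Call:
{"method": "carry_out", "body": {"grip": [1,1,1,1,1], "linear": [[0.05,0,0],[0.05,0,0],[0.05,0,0],[0.05,0,0],[0.02,0,0]], "turn": [-0.045,-0.045,-0.045,-0.045,-0.045]}}

```text
t: 18.05
eef_pos: [633.4, -109.7, 124.5]
tcp_rot: [-1.174, 1.568, 2.902]
ft_force: [0.5, -0.3, -0.5]
opening: 0.146
```

Call:
{"method": "carry_out", "body": {"grip": [1,1,1], "linear": [[0,0,0],[0,0,0],[0,0,0]], "turn": [-0.045,0,0]}}

```text
t: 18.35
eef_pos: [634.4, -110.0, 127.0]
tcp_rot: [1.678, 1.57, -0.398]
ft_force: [0.1, -0.7, -0.7]
opening: 0.142
```

Run:
```python
from h import *
stat(); plan([634.2,-109.6,100],151.5)
```

```text
t 18.4 pos [ 634.4 -110.   127. ] yawy -28.9 down [ 0.001 -0.    -1.   ] F [ 0.1 -0.7 -0.7] M [ 0.02 -0.07  0.  ] op 0.142 q [-0.27  0.59  1.59 -0.    0.96  0.23]
shift [ 0.054  -0.0008 -0.0004] turn -0.0025
```

Call:
{"method": "carry_out", "body": {"grip": [1,1,1,1,1], "linear": [[0.04,-0.0004,0],[0.04,0,0],[0.02,0,0],[0.014,0,0],[0,0,0]], "turn": [0,0,0,0,0]}}

```text
t: 18.85
eef_pos: [634.0, -109.8, 69.1]
tcp_rot: [-1.25, 1.57, 2.96]
ft_force: [0.1, -0.4, -0.4]
opening: 0.145
```

Run:
```python
from h import *
stat()
im=cams.read_camera('scene'); o=cv2.resize(im[210:310,220:340],None,fx=6,fy=6,interpolation=cv2.INTER_CUBIC)
p=env.state()['eef_pos'];a=np.linspace(0,2*np.pi,90)
def circ(c,rad,z,col):
    for t in a:
        q=(proj('scene',[c[0]+rad*np.cos(t),c[1]+rad*np.sin(t),z])[0]-[220,210]+.5)*6; cv2.circle(o,(int(q[0]),int(q[1])),1,col,-1)
circ((634.2,-109.6),35.5,p[2]-36.5,(0,0,255)); circ((634.2,-109.6),35.5,p[2]+2.5,(0,255,255)); circ((634.2,-109.6),27.5,30,(255,0,255))
cv2.imwrite('pics/c12.png',o)
```

```text
t 18.9 pos [ 634.  -109.8   69.1] yawy -28.8 down [-0.001  0.    -1.   ] F [ 0.1 -0.4 -0.4] M [-0.05 -0.06  0.03] op 0.145 q [-0.27  0.66  1.63 -0.    0.85  0.23]
```

View pics/c12.png

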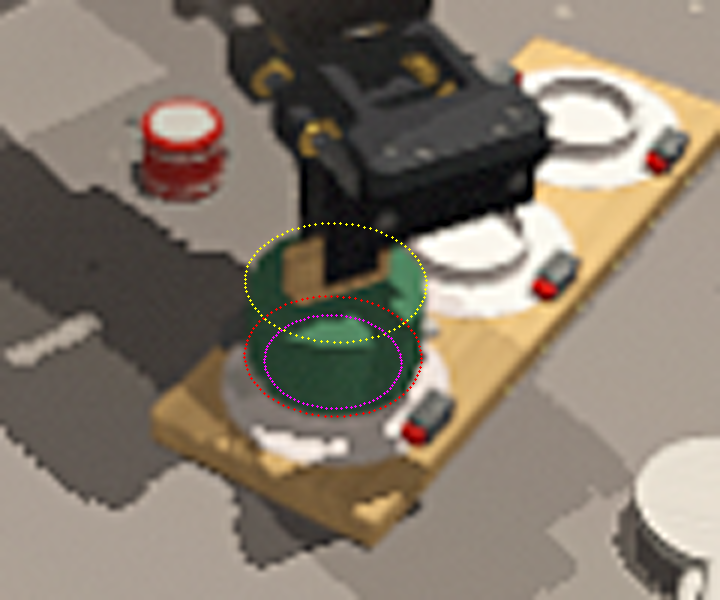

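The overlay matches: the lid lines up with the predicted circles within about 1 px, and the red tin hasn't moved. Lower gently.

Call:
{"method": "carry_out", "body": {"grip": [1,1,1,1,1], "linear": [[0.008,0,0],[0,0,0],[0.008,0,0],[0,0,0],[0,0,0]], "turn": [0,0,0,0,0]}}

```text
t: 19.4
eef_pos: [634.0, -109.8, 61.4]
tcp_rot: [-0.537, 1.571, -2.609]
ft_force: [1.0, 0.5, -1.5]
opening: 0.145
```

Call:
{"method": "carry_out", "body": {"grip": [1,1,1,1,1], "linear": [[0.006,0,0],[0,0,0],[0.003,0,0],[0,0,0],[0,0,0]], "turn": [0,0,0,0,0]}}

```text
t: 19.9
eef_pos: [634.0, -109.8, 56.9]
tcp_rot: [-0.148, 1.571, -2.22]
ft_force: [0.0, 0.1, -0.8]
opening: 0.147
```

Run:
```python
from h import *
stat()
```

```text
t 19.9 pos [ 634.  -109.8   56.9] yawy -28.7 down [-0. -0. -1.] F [ 0.   0.1 -0.8] M [-0.06 -0.08 -0.03] op 0.147 q [-0.27  0.68  1.64 -0.    0.82  0.23]
```

Call:
{"method": "carry_out", "body": {"grip": [1,1,1,1], "linear": [[0.003,0,0],[0,0,0],[0,0,0],[0,0,0]], "turn": [0,0,0,0]}}

```text
t: 20.3
eef_pos: [634.0, -109.8, 55.5]
tcp_rot: [1.038, 1.571, -1.033]
ft_force: [-0.1, -0.0, 0.3]
opening: 0.145
```

Call:
{"method": "carry_out", "body": {"grip": [1,1,1,1], "linear": [[0.002,0,0],[0,0,0],[0,0,0],[0,0,0]], "turn": [0,0,0,0]}}

```text
t: 20.7
eef_pos: [634.2, -109.8, 54.6]
tcp_rot: [1.61, 1.57, -0.461]
ft_force: [0.5, 0.4, 1.0]
opening: 0.148
```

Call:
{"method": "carry_out", "body": {"grip": [1,1,1,1], "linear": [[0.002,0,0],[0,0,0],[0,0,0],[0,0,0]], "turn": [0,0,0,0]}}

```text
t: 21.1
eef_pos: [634.2, -109.8, 54.6]
tcp_rot: [1.712, 1.57, -0.36]
ft_force: [-2.1, 0.2, 9.9]
opening: 0.145
```

Contact came at TCP 54.6, exactly as predicted, so the lid is seated. Ease the pressure and twist clockwise.

Call:
{"method": "carry_out", "body": {"grip": [1,1,1,1,1], "linear": [[-0.0012,0,0],[0,0,0],[0,0,0],[0,0,0],[0,0,0]], "turn": [0,0.03,0.03,0.03,0.03]}}

```text
t: 21.6
eef_pos: [634.4, -110.0, 54.6]
tcp_rot: [2.009, 1.57, -0.444]
ft_force: [0.4, 0.4, 5.1]
opening: 0.142
```

Call:
{"method": "carry_out", "body": {"grip": [1,1,1,1,1], "linear": [[0,0,0],[0,0,0],[0,0,0],[0,0,0],[0,0,0]], "turn": [0.03,0.03,0.03,0.03,0]}}

```text
t: 22.1
eef_pos: [634.4, -110.0, 54.5]
tcp_rot: [2.42, 1.57, -0.407]
ft_force: [0.6, 0.5, 5.7]
opening: 0.139
```

Call:
{"method": "carry_out", "body": {"grip": [1,1,1,1,1], "linear": [[0,0,0],[0,0,0],[0,0,0],[0,0,0],[0,0,0]], "turn": [0.03,0.03,0.02,0,0]}}

```text
t: 22.6
eef_pos: [634.4, -110.0, 54.5]
tcp_rot: [2.735, 1.57, -0.34]
ft_force: [0.0, -0.5, 5.4]
opening: 0.147
```

Run:
```python
from h import *
stat()
```

```text
t 22.6 pos [ 634.4 -110.    54.5] yawy -86.2 down [ 0.001 -0.    -1.   ] F [ 0.  -0.5  5.4] M [-0.02  0.06 -0.06] op 0.147 q [-0.27  0.68  1.64 -0.    0.82  1.23]
```

Call:
{"method": "carry_out", "body": {"grip": [1,1,1], "linear": [[0,0,0],[0,0,0],[0,0,0]], "turn": [0.012,0,0]}}

```text
t: 22.9
eef_pos: [634.4, -109.9, 54.6]
tcp_rot: [2.725, 1.57, -0.387]
ft_force: [-0.3, -0.6, 5.6]
opening: 0.145
```

```bash
python3 -c "from h import *; stat()"
```

```text
t 22.9 pos [ 634.4 -109.9   54.6] yawy -88.3 down [ 0.001 -0.    -1.   ] F [-0.3 -0.6  5.6] M [-0.01  0.07 -0.05] op 0.145 q [-0.27  0.68  1.64 -0.    0.82  1.27]
```

Call:
{"method": "carry_out", "body": {"grip": [1,1,1], "linear": [[0,0,0],[0,0,0],[0,0,0]], "turn": [0.01,0,0]}}

```text
t: 23.2
eef_pos: [634.4, -110.0, 54.6]
tcp_rot: [2.778, 1.57, -0.366]
ft_force: [-0.3, 0.1, 5.3]
opening: 0.143
```

```bash
python3 -c "from h import *; stat()"
```

```text
t 23.2 pos [ 634.4 -110.    54.6] yawy -90.2 down [ 0.001 -0.    -1.   ] F [-0.3  0.1  5.3] M [0.02 0.07 0.  ] op 0.143 q [-0.27  0.68  1.64 -0.    0.82  1.3 ]
```

Call:
{"method": "carry_out", "body": {"grip": [1,1,1], "linear": [[0,0,0],[0,0,0],[0,0,0]], "turn": [0.009,0,0]}}

```text
t: 23.5
eef_pos: [634.3, -110.0, 54.5]
tcp_rot: [2.662, 1.57, -0.511]
ft_force: [0.1, -0.4, 5.9]
opening: 0.145
```

```bash
python3 -c "from h import *; stat()"
```

```text
t 23.5 pos [ 634.3 -110.    54.5] yawy -91.8 down [ 0.001 -0.    -1.   ] F [ 0.1 -0.4  5.9] M [-0.03  0.06  0.07] op 0.145 q [-0.27  0.68  1.64 -0.    0.82  1.33]
```

Call:
{"method": "carry_out", "body": {"grip": [1,1,1], "linear": [[0,0,0],[0,0,0],[0,0,0]], "turn": [0.008,0,0]}}

```text
t: 23.8
eef_pos: [634.3, -110.1, 54.6]
tcp_rot: [2.388, 1.57, -0.808]
ft_force: [0.2, -1.0, 4.6]
opening: 0.148
```

```bash
python3 -c "from h import *; stat()"
```

```text
t 23.8 pos [ 634.3 -110.1   54.6] yawy -93.1 down [ 0.001 -0.001 -1.   ] F [ 0.2 -1.   4.6] M [-0.16  0.13  0.52] op 0.148 q [-0.27  0.68  1.64 -0.    0.82  1.35]
```

Call:
{"method": "carry_out", "body": {"grip": [1,1,1], "linear": [[0,0,0],[0,0,0],[0,0,0]], "turn": [0.008,0,0]}}

```text
t: 24.1
eef_pos: [634.3, -110.1, 54.6]
tcp_rot: [2.319, 1.569, -0.902]
ft_force: [-0.6, -1.9, 5.6]
opening: 0.149
```

```bash
python3 -c "
from h import *; stat()
im=cams.read_camera('scene'); crop(im,220,210,340,310,6,'pics/c13.png')"
```

```text
t 24.1 pos [ 634.3 -110.1   54.6] yawy -94.6 down [ 0.001 -0.001 -1.   ] F [-0.6 -1.9  5.6] M [-0.14  0.05  0.77] op 0.149 q [-0.27  0.68  1.64 -0.    0.82  1.38]
```

View pics/c13.png

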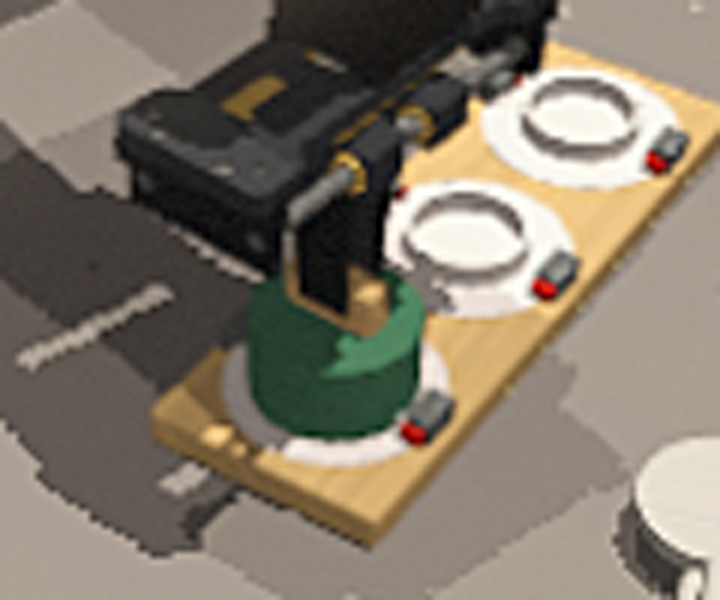

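The moment rose to 0.8 Nm at about −93° and above, so the ears are against the stops, and the right ear is under its clip in the picture. Release and go up.

Call:
{"method": "carry_out", "body": {"grip": [-1,-1,-1,-1,-1], "linear": [[0,0,0],[0,0,0],[0,0,0],[0,0,0],[0,0,0]], "turn": [-0.005,0,0,0,0]}}

```text
t: 24.65
eef_pos: [634.0, -109.8, 53.9]
tcp_rot: [-0.003, 1.571, 3.071]
ft_force: [-0.9, 0.3, -0.1]
opening: 0.513
```

Call:
{"method": "carry_out", "body": {"grip": [-1,-1,-1,-1,-1], "linear": [[0,0,0],[-0.03,0,0],[-0.08,0,0],[-0.08,0,0],[-0.08,0,0]], "turn": [0,0,0,0,-0.025]}}

```text
t: 25.15
eef_pos: [633.9, -109.7, 191.8]
tcp_rot: [2.764, 1.57, -0.366]
ft_force: [0.1, 0.4, 0.4]
opening: 0.93
```

```bash
cat > tin.py <<'E'
from h import *
im=cams.read_camera('scene'); h=cv2.cvtColor(im,cv2.COLOR_BGR2HSV).astype(int)
m=((h[...,0]<8)|(h[...,0]>172))&(h[...,1]>130)&(h[...,2]>80)
n,l,st,c=cv2.connectedComponentsWithStats(cv2.morphologyEx(m.astype(np.uint8),cv2.MORPH_CLOSE,np.ones((3,3))))
for i in range(1,n):
    if st[i,4]>25: print('red',c[i].round(1),st[i],at_z('scene',c[i],16).round(1))
E
python3 - <<'E'
from h import *
stat(); exec(open('tin.py').read()); print(proj('scene',[490,-20.7,16]))
s=cv2.imread('pics/scene0.png');cams.read_camera=lambda n:s
exec(open('tin.py').read())
plan([490,-20.7,150],90)
E
```

```text
t 25.1 pos [ 633.9 -109.7  191.8] yawy -89.3 down [ 0.001 -0.    -1.   ] F [0.1 0.4 0.4] M [ 0.06 -0.01  0.02] op 0.930 q [-0.27  0.53  1.52 -0.    1.09  1.29]
red [249.9 236.5] [244 227  13  16 124] [495.8 -28.1  16. ]
red [233.2 365.7] [230 363   7   6  34] [ 715.5 -370.5   16. ]
[[249.87819566 234.37145582]]
red [249.9 236.5] [244 228  13  15 122] [496.  -28.2  16. ]
red [233.2 365.7] [230 363   7   6  34] [ 715.5 -370.5   16. ]
shift [ 0.0944 -0.1849  0.2899] turn 0.006
```

The red tin is in the same place as at the start. Move over it and grasp.

Call:
{"method": "carry_out", "body": {"grip": [-1,-1,-1,-1,-1], "linear": [[0,-0.0462,0.0725],[0,-0.0462,0.0725],[0,-0.0462,0.0725],[0,-0.0462,0.0725],[0,0,0]], "turn": [0,0,0,0,0.006]}}

```text
t: 25.7
eef_pos: [484.2, -16.9, 190.2]
tcp_rot: [-0.3, 1.57, 2.836]
ft_force: [1.6, 0.1, -0.9]
opening: 1.002
```

Call:
{"method": "carry_out", "body": {"grip": [-1,-1,-1,-1,-1], "linear": [[0.08,0,0],[0.08,0,0],[0.06,0,0],[0,0,0],[0,0,0]], "turn": [0,0,0,0,0]}}

```text
t: 26.2
eef_pos: [488.7, -19.3, 79.9]
tcp_rot: [2.56, 1.571, -0.589]
ft_force: [0.0, -0.8, 0.8]
opening: 0.999
```

Run:
```python
from h import *
stat(); plan([490,-20.7,7.4],90); exec(open('tin.py').read())
```

```text
t 26.2 pos [488.7 -19.3  79.9] yawy -90.5 down [ 0. -0. -1.] F [ 0.  -0.8  0.8] M [ 0.02  0.02 -0.01] op 0.999 q [-0.17  0.48  2.01 -0.    0.65  1.4 ]
shift [ 0.1449  0.0028 -0.0027] turn -0.0026
red [250.1 236.2] [244 227  14  16 128] [495.5 -27.1  16. ]
red [233.2 365.7] [230 363   7   6  34] [ 715.5 -370.5   16. ]
```

Call:
{"method": "carry_out", "body": {"grip": [-1,-1,-1,1,1], "linear": [[0.07,0.0028,-0.0027],[0.05,0,0],[0.0249,0,0],[0,0,0],[0,0,0]], "turn": [0,0,-0.0026,0,0]}}

```text
t: 26.75
eef_pos: [490.1, -20.5, 7.8]
tcp_rot: [2.922, 1.569, -0.219]
ft_force: [-0.8, -1.0, 0.1]
opening: 0.881
```

Call:
{"method": "carry_out", "body": {"grip": [1,1,1,1,1], "linear": [[0,0,0],[0,0,0],[0,0,0],[0,0,0],[0,0,0]], "turn": [0,0,0,0,0]}}

```text
t: 27.25
eef_pos: [489.4, -20.4, 6.8]
tcp_rot: [2.606, 1.571, -0.535]
ft_force: [0.3, -0.5, 0.0]
opening: 0.468
```

Call:
{"method": "carry_out", "body": {"grip": [1,1,1,1,1], "linear": [[0,0,0],[0,0,0],[0,0,0],[0,0,0],[0,0,0]], "turn": [0,0,0,0,0]}}

```text
t: 27.75
eef_pos: [489.4, -20.5, 6.6]
tcp_rot: [2.06, 1.571, -1.081]
ft_force: [0.5, 0.2, 2.0]
opening: 0.392
```

Call:
{"method": "carry_out", "body": {"grip": [1,1,1,1,1], "linear": [[-0.04,0,0],[-0.05,0,0],[-0.05,0,0],[0,0,0],[0,0,0]], "turn": [0,0,0,0,0]}}

```text
t: 28.25
eef_pos: [489.3, -20.4, 76.5]
tcp_rot: [2.879, 1.57, -0.262]
ft_force: [-0.5, 0.5, -0.8]
opening: 0.389
```

Run:
```python
from h import *
stat(); plan([631.4,-4.6,77],91.5); exec(open('tin.py').read())
```

```text
t 28.2 pos [489.3 -20.4  76.5] yawy -90.0 down [ 0.001 -0.    -1.   ] F [-0.5  0.5 -0.8] M [ 0.01  0.   -0.01] op 0.389 q [-0.18  0.48  2.01 -0.    0.64  1.39]
shift [-0.0009 -0.0315 -0.2842] turn -0.0082
red [251.8 217. ] [245 209  13  14  82] [444.2  48.2  16. ]
red [233.2 365.7] [230 363   7   6  34] [ 715.5 -370.5   16. ]
```

Call:
{"method": "carry_out", "body": {"grip": [1,1,1,1,1], "linear": [[0,-0.0079,-0.071],[0,-0.0079,-0.071],[0,-0.0079,-0.071],[0,-0.0079,-0.071],[0,0,0]], "turn": [0,0,0,0,-0.0082]}}

```text
t: 28.8
eef_pos: [634.2, -4.2, 74.5]
tcp_rot: [3.056, 1.57, -0.058]
ft_force: [-1.0, -0.6, -0.6]
opening: 0.393
```

Call:
{"method": "carry_out", "body": {"grip": [1,1,1], "linear": [[0.03,0,0],[0,0,0],[0,0,0]], "turn": [0,0,0]}}

```text
t: 29.1
eef_pos: [630.0, -4.6, 60.4]
tcp_rot: [-0.101, 1.568, 3.066]
ft_force: [-0.3, 1.0, -0.7]
opening: 0.391
```

Run:
```python
from h import *
stat(); plan([631.2,-4.6,25.2],91.5)
```

```text
t 29.1 pos [630.   -4.6  60.4] yawy -88.5 down [-0.003  0.    -1.   ] F [-0.3  1.  -0.7] M [0.04 0.05 0.  ] op 0.391 q [-0.11  0.66  1.67 -0.    0.81  1.43]
shift [ 0.0704  0.     -0.0025] turn -0.0002
```

Call:
{"method": "carry_out", "body": {"grip": [1,1,1,1,1], "linear": [[0.03,0,-0.001],[0.02,0,0],[0.014,0,0],[0.005,0,0],[0,0,0]], "turn": [0,0,0,0,0]}}

```text
t: 29.6
eef_pos: [631.7, -4.6, 26.6]
tcp_rot: [0.041, 1.57, -3.075]
ft_force: [-0.3, -1.1, -1.3]
opening: 0.392
```

Run:
```python
from h import *
stat(); plan([631.2,-4.6,25.2],91.5)
```

```text
t 29.6 pos [631.7  -4.6  26.6] yawy -88.5 down [-0.001 -0.    -1.   ] F [-0.3 -1.1 -1.3] M [0.05 0.06 0.05] op 0.392 q [-0.11  0.71  1.69 -0.    0.75  1.43]
shift [0.0029 0.     0.0009] turn 0.0
```

Call:
{"method": "carry_out", "body": {"grip": [1,1,-1,-1,-1], "linear": [[0.003,0,0],[0,0,0],[0,0,0],[0,0,0],[0,0,0]], "turn": [0,0,0,0,0]}}

```text
t: 30.1
eef_pos: [632.0, -4.6, 25.9]
tcp_rot: [2.777, 1.57, -0.338]
ft_force: [0.1, -1.0, 0.7]
opening: 0.588
```

Call:
{"method": "carry_out", "body": {"grip": [-1,-1,-1,-1,-1], "linear": [[0,0,0],[-0.03,0,0],[-0.08,0,0],[-0.09,0,0],[-0.09,0,0]], "turn": [0,0,0,0,0]}}

```text
t: 30.6
eef_pos: [631.5, -4.5, 173.3]
tcp_rot: [2.697, 1.571, -0.418]
ft_force: [0.5, -0.5, -0.4]
opening: 0.981
```

Call:
{"method": "carry_out", "body": {"grip": [-1,-1,-1], "linear": [[-0.09,0,0],[-0.09,0,0],[0,0,0]], "turn": [0,0,0]}}

```text
t: 30.9
eef_pos: [633.5, -4.7, 268.4]
tcp_rot: [2.995, 1.56, -0.12]
ft_force: [-0.5, -0.2, 0.9]
opening: 1.0
```

Run:
```python
from h import *
stat(); plan([450.8,-356.2,265],86.5); exec(open('tin.py').read()); print(proj('scene',[631.2,-4.6,34]))
cv2.imwrite('pics/s14.png',im)
# top lid bar now in dispenser
b=(h[...,0]>5)&(h[...,0]<25)&(h[...,1]>80)&(h[...,2]>120); b=b[222:262,115:150].astype(np.uint8)
n,l,st,c=cv2.connectedComponentsWithStats(b); i=1+np.argmax(st[1:,4]); print('bar',c[i]+[115,222],st[i])
```

```text
t 30.9 pos [633.5  -4.7 268.4] yawy -88.5 down [ 0.011 -0.001 -1.   ] F [-0.5 -0.2  0.9] M [-0.03  0.02  0.02] op 1.000 q [-0.11  0.44  1.46 -0.    1.23  1.43]
shift [0.0038 0.6932 0.384 ] turn 0.0278
red [297.6 247.1] [291 238  14  15 115] [624.9  10.2  16. ]
red [233.2 365.7] [230 363   7   6  34] [ 715.5 -370.5   16. ]
[[297.0455286  245.63071699]]
bar [132.11494253 238.78735632] [  8   8  18  19 174]
```

The red tin is in bottom_2. Measure the new top lid before approaching.

Run:
```python
from h import *
def bar(I,n,bx):
    x0,y0,x1,y1=bx; c=cv2.resize(I[y0:y1,x0:x1],None,fx=4,fy=4,interpolation=cv2.INTER_LINEAR); h=cv2.cvtColor(c,cv2.COLOR_BGR2HSV).astype(int)
    m=((h[...,0]<25)&(h[...,1]>80)&(h[...,2]>140)).astype(np.uint8); k,l,st,ce=cv2.connectedComponentsWithStats(m)
    i=1+np.argmax(st[1:,4]); ys,xs=np.nonzero(l==i); P=np.array([at_z(n,((x+.5)/4-.5+x0,(y+.5)/4-.5+y0),206)[:2] for x,y in zip(xs,ys)])
    w,v=np.linalg.eigh(np.cov(P.T)); v=v[:,1]*np.sign(v[0,1]); print(n,st[i,4],P.mean(0).round(1),'yaw %.1f'%np.degrees(np.arctan2(v[1],v[0])))
t1=cams.read_camera('top')
for t in('pics/top0.png',t1): bar(cv2.imread(t) if isinstance(t,str) else t,'top',(395,225,470,285))
for t in('pics/scene0.png','pics/s14.png'): bar(cv2.imread(t),'scene',(110,225,165,300))
```

```text
top 1778 [ 450.6 -356.3] yaw -4.6Traceback (most recent call last):
  File "<stdin>", line 8, in <module>
  File "<stdin>", line 5, in bar
  File "h.py", line 9, in at_z
    o,r=ray(n,p); return o+r*(z-o[2])/r[2]
        ~~~^^^^^
  File "h.py", line 6, in ray
    k,d,V=K(n); u=cv2.undistortPoints(np.array([[p]],float),k,d)[0,0]
          ~^^^
  File "h.py", line 4, in K
    i=cams.camera_info(n); return np.array([[i['fx'],0,i['cx']],[0,i['fy'],i['cy']],[0,0,1.]]),i['dist'],i['view']
ValueError: time passes only in moves, steps and waits
```

```bash
sed -i 's/^def K(n):/import functools\n@functools.lru_cache(None)\ndef K(n):/' h.py
python3 - <<'E'
from h import *
def bar(I,n,bx):
    x0,y0,x1,y1=bx; c=cv2.resize(I[y0:y1,x0:x1],None,fx=4,fy=4,interpolation=cv2.INTER_LINEAR); h=cv2.cvtColor(c,cv2.COLOR_BGR2HSV).astype(int)
    m=((h[...,0]<25)&(h[...,1]>80)&(h[...,2]>140)).astype(np.uint8); k,l,st,ce=cv2.connectedComponentsWithStats(m)
    i=1+np.argmax(st[1:,4]); ys,xs=np.nonzero(l==i); P=np.array([at_z(n,((x+.5)/4-.5+x0,(y+.5)/4-.5+y0),206)[:2] for x,y in zip(xs,ys)])
    w,v=np.linalg.eigh(np.cov(P.T)); v=v[:,1]*np.sign(v[0,1]); print(n,st[i,4],P.mean(0).round(1),'yaw %.1f'%np.degrees(np.arctan2(v[1],v[0])))
t1=cams.read_camera('top'); cv2.imwrite('pics/t15.png',t1)
for t in('pics/top0.png','pics/t15.png'): bar(cv2.imread(t),'top',(395,225,470,285))
for t in('pics/scene0.png','pics/s14.png'): bar(cv2.imread(t),'scene',(110,225,165,300))
stat()
E
```

```text
top 1778 [ 450.6 -356.3] yaw -4.6
top 1846 [ 450.3 -356. ] yaw -3.8
scene 1896 [ 457.9 -360.1] yaw -9.8
scene 1897 [ 458.9 -360.4] yaw -8.9
t 31.1 pos [631.3  -4.5 260.8] yawy -88.5 down [-0. -0. -1.] F [ 0.2 -0.2 -1.1] M [0.03 0.05 0.03] op 0.997 q [-0.11  0.45  1.46 -0.    1.23  1.43]
```

Call:
{"method": "carry_out", "body": {"grip": [-1,-1,-1,-1,-1], "linear": [[0,0.077,0.0421],[0,0.077,0.0421],[0,0.077,0.0421],[0,0.077,0.0421],[0,0.077,0.0421]], "turn": [0,0,0,0,0]}}

```text
t: 31.55
eef_pos: [530.2, -200.8, 259.2]
tcp_rot: [-0.485, 1.568, 2.683]
ft_force: [0.8, -0.7, -0.3]
opening: 1.0
```

Call:
{"method": "carry_out", "body": {"grip": [-1,-1,-1,-1,-1], "linear": [[0,0.077,0.0421],[0,0.077,0.0421],[0,0.077,0.0421],[0,0.077,0.0421],[0,0,0]], "turn": [0,0,0,0,0.028]}}

```text
t: 32.05
eef_pos: [448.9, -359.4, 258.9]
tcp_rot: [-0.435, 1.568, 2.641]
ft_force: [-0.3, 0.7, -0.8]
opening: 1.003
```

Call:
{"method": "carry_out", "body": {"grip": [-1,-1], "linear": [[0,0,0],[0,0,0]], "turn": [0,0]}}

```text
t: 32.25
eef_pos: [451.4, -355.4, 259.7]
tcp_rot: [-0.76, 1.569, 2.322]
ft_force: [-0.6, 0.3, 0.9]
opening: 1.001
```

Run:
```python
from h import *
stat(); plan([450.8,-356.0,181.6],86.3)
```

```text
t 32.2 pos [ 451.4 -355.4  259.7] yawy -93.4 down [-0.001  0.001 -1.   ] F [-0.6  0.3  0.9] M [-0.01  0.04  0.  ] op 1.001 q [-0.78  0.37  1.61  0.    1.17  0.85]
shift [0.1562 0.0016 0.001 ] turn 0.0016
```

Call:
{"method": "carry_out", "body": {"grip": [-1,-1,-1,-1,-1], "linear": [[0.06,0,0],[0.06,0,0],[0.025,0,0],[0.011,0,0],[0,0,0]], "turn": [0.0016,0,0,0,0]}}

```text
t: 32.75
eef_pos: [451.9, -355.6, 182.7]
tcp_rot: [-0.635, 1.57, 2.441]
ft_force: [0.4, 0.7, 0.5]
opening: 0.999
```

Call:
{"method": "carry_out", "body": {"grip": [1,1,1,1,1], "linear": [[0,0,0],[0,0,0],[0,0,0],[0,0,0],[0,0,0]], "turn": [0,0,0,0,0]}}

```text
t: 33.25
eef_pos: [451.6, -355.9, 182.9]
tcp_rot: [2.315, 1.57, -0.894]
ft_force: [-0.6, 0.2, -0.1]
opening: 0.636
```

Call:
{"method": "carry_out", "body": {"grip": [1,1,1,1,1], "linear": [[0,0,0],[0,0,0],[0,0,0],[0,0,0],[0,0,0]], "turn": [0,0,0,0,0]}}

```text
t: 33.75
eef_pos: [451.6, -355.9, 182.6]
tcp_rot: [1.483, 1.571, -1.726]
ft_force: [0.1, 0.3, -0.1]
opening: 0.218
```

Call:
{"method": "carry_out", "body": {"grip": [1,1,1,1,1], "linear": [[0,0,0],[0,0,0],[0,0,0],[0,0,0],[0,0,0]], "turn": [0,0,0,0,0]}}

```text
t: 34.25
eef_pos: [451.6, -355.9, 182.7]
tcp_rot: [1.99, 1.571, -1.218]
ft_force: [0.2, -0.6, -0.1]
opening: 0.142
```

```bash
python3 -c "from h import *; stat()"
```

```text
t 34.2 pos [ 451.6 -355.9  182.7] yawy -93.8 down [ 0. -0. -1.] F [ 0.2 -0.6 -0.1] M [-0.08  0.06  0.06] op 0.142 q [-0.78  0.44  1.71 -0.    0.99  0.86]
```

Gripped. Lift, carry over bottom_2 and turn.

Call:
{"method": "carry_out", "body": {"grip": [1,1,1,1,1], "linear": [[-0.02,0,0],[-0.04,0,0],[-0.05,0,0],[-0.05,0,0],[-0.05,0,0]], "turn": [0,0,0,0,0]}}

```text
t: 34.75
eef_pos: [451.4, -355.7, 289.4]
tcp_rot: [2.595, 1.571, -0.614]
ft_force: [-0.3, 0.4, -0.7]
opening: 0.146
```

Call:
{"method": "carry_out", "body": {"grip": [1,1,1,1,1], "linear": [[0,-0.0805,-0.0346],[0,-0.0805,-0.0346],[0,-0.0805,-0.0346],[0,-0.0805,-0.0346],[0,-0.0805,-0.0346]], "turn": [0,0,0,0,0]}}

```text
t: 35.25
eef_pos: [551.8, -159.2, 288.5]
tcp_rot: [2.784, 1.57, -0.425]
ft_force: [0.2, -0.8, -0.4]
opening: 0.144
```

Call:
{"method": "carry_out", "body": {"grip": [1,1,1,1,1], "linear": [[0,-0.0805,-0.0346],[0,-0.0805,-0.0346],[0,-0.0805,-0.0346],[0,-0.0805,-0.0346],[0,0,0]], "turn": [0,0,0,0,-0.045]}}

```text
t: 35.75
eef_pos: [632.4, -0.4, 287.8]
tcp_rot: [-2.015, 1.57, 1.205]
ft_force: [-0.8, 0.2, -1.0]
opening: 0.143
```

Call:
{"method": "carry_out", "body": {"grip": [1,1,1,1,1], "linear": [[0.04,0,0],[0.04,0,0],[0.04,0,0],[0.04,0,0],[0.04,0,0]], "turn": [-0.045,-0.045,-0.045,-0.045,-0.045]}}

```text
t: 36.25
eef_pos: [631.1, -4.8, 187.5]
tcp_rot: [2.161, 1.57, -0.194]
ft_force: [0.7, -0.8, -0.9]
opening: 0.143
```

Call:
{"method": "carry_out", "body": {"grip": [1,1,1,1,1], "linear": [[0.04,0,0],[0.04,0,0],[0,0,0],[0,0,0],[0,0,0]], "turn": [-0.045,-0.045,0,0,0]}}

```text
t: 36.75
eef_pos: [631.6, -4.9, 149.1]
tcp_rot: [1.929, 1.569, -0.151]
ft_force: [0.0, 0.2, -0.4]
opening: 0.146
```

Run:
```python
from h import *
stat(); plan([631.6,-3.8,71],151.5)
```

```text
t 36.8 pos [631.6  -4.9 149.1] yawy -29.2 down [ 0.002 -0.    -1.   ] F [ 0.   0.2 -0.4] M [-0.01 -0.04  0.04] op 0.146 q [-0.11  0.55  1.6  -0.    0.99  0.4 ]
shift [ 0.1561 -0.0014 -0.0018] turn -0.0039
```

Call:
{"method": "carry_out", "body": {"grip": [1,1,1,1,1], "linear": [[0.05,-0.0014,-0.0018],[0.05,0,0],[0.03,0,0],[0.015,0,0],[0.01,0,0]], "turn": [0,0,-0.004,0,0]}}

```text
t: 37.25
eef_pos: [631.3, -3.8, 70.6]
tcp_rot: [1.845, 1.57, -0.221]
ft_force: [0.1, -0.9, -1.4]
opening: 0.145
```

Call:
{"method": "carry_out", "body": {"grip": [1,1,1,1,1], "linear": [[0,0,0],[0.008,0,0],[0,0,0],[0.006,0,0],[0,0,0]], "turn": [0,0,0,0,0]}}

```text
t: 37.75
eef_pos: [630.8, -3.7, 63.0]
tcp_rot: [-0.424, 1.571, -2.489]
ft_force: [-0.5, -0.2, -1.2]
opening: 0.144
```

Run:
```python
from h import *
stat(); plan([631.6,-3.8,55.7],151.5)
```

```text
t 37.8 pos [630.8  -3.7  63. ] yawy -28.3 down [-0. -0. -1.] F [-0.5 -0.2 -1.2] M [-0.   -0.11 -0.02] op 0.144 q [-0.11  0.66  1.67 -0.    0.81  0.38]
shift [ 0.0146  0.0014 -0.0006] turn 0.0011
```

Call:
{"method": "carry_out", "body": {"grip": [1,1,1,1,1], "linear": [[0.006,0.001,0],[0,0,0],[0.004,0,0],[0,0,0],[0,0,0]], "turn": [0,0,0,0,0]}}

```text
t: 38.25
eef_pos: [631.3, -4.0, 58.1]
tcp_rot: [-0.094, 1.571, -2.159]
ft_force: [0.5, -0.3, -0.9]
opening: 0.142
```

Call:
{"method": "carry_out", "body": {"grip": [1,1,1,1], "linear": [[0.003,0,0],[0,0,0],[0,0,0],[0,0,0]], "turn": [0,0,0,0]}}

```text
t: 38.65
eef_pos: [631.3, -4.0, 56.6]
tcp_rot: [0.742, 1.571, -1.323]
ft_force: [-0.6, -0.1, -0.4]
opening: 0.148
```

Call:
{"method": "carry_out", "body": {"grip": [1,1,1,1], "linear": [[0.002,0,0],[0,0,0],[0,0,0],[0,0,0]], "turn": [0,0,0,0]}}

```text
t: 39.05
eef_pos: [631.4, -4.0, 55.7]
tcp_rot: [1.673, 1.57, -0.392]
ft_force: [-0.9, 0.3, -0.4]
opening: 0.147
```

Call:
{"method": "carry_out", "body": {"grip": [1,1,1,1], "linear": [[0.0015,0,0],[0,0,0],[0,0,0],[0,0,0]], "turn": [0,0,0,0]}}

```text
t: 39.45
eef_pos: [631.5, -4.0, 55.7]
tcp_rot: [1.784, 1.57, -0.281]
ft_force: [-1.7, -0.2, 7.1]
opening: 0.143
```

Seated at 55.7, as predicted, with 7 N. Now twist.

Call:
{"method": "carry_out", "body": {"grip": [1,1,1,1,1], "linear": [[-0.0006,0,0],[0,0,0],[0,0,0],[0,0,0],[0,0,0]], "turn": [0,0.03,0.03,0.03,0.03]}}

```text
t: 39.95
eef_pos: [631.7, -4.0, 55.7]
tcp_rot: [2.222, 1.57, -0.223]
ft_force: [0.2, 0.5, 4.6]
opening: 0.142
```

Call:
{"method": "carry_out", "body": {"grip": [1,1,1,1,1], "linear": [[0,0,0],[0,0,0],[0,0,0],[0,0,0],[0,0,0]], "turn": [0.03,0.03,0.03,0.03,0]}}

```text
t: 40.45
eef_pos: [631.7, -4.0, 55.7]
tcp_rot: [2.686, 1.57, -0.136]
ft_force: [0.7, 0.0, 5.1]
opening: 0.143
```

Call:
{"method": "carry_out", "body": {"grip": [1,1,1,1,1], "linear": [[0,0,0],[0,0,0],[0,0,0],[0,0,0],[0,0,0]], "turn": [0.03,0.03,0.03,0,0]}}

```text
t: 40.95
eef_pos: [631.7, -4.0, 55.7]
tcp_rot: [3.016, 1.57, -0.085]
ft_force: [0.3, -0.1, 5.3]
opening: 0.145
```

```bash
python3 -c "from h import *; stat()"
```

```text
t 41.0 pos [631.7  -4.   55.7] yawy -87.7 down [ 0.001 -0.    -1.   ] F [ 0.3 -0.1  5.3] M [ 0.12  0.04 -0.12] op 0.145 q [-0.11  0.67  1.67  0.    0.8   1.42]
```

Call:
{"method": "carry_out", "body": {"grip": [1,1,1], "linear": [[0,0,0],[0,0,0],[0,0,0]], "turn": [0.016,0,0]}}

```text
t: 41.25
eef_pos: [631.7, -4.1, 55.6]
tcp_rot: [2.844, 1.57, -0.307]
ft_force: [-0.3, -0.2, 5.2]
opening: 0.142
```

```bash
python3 -c "from h import *; stat()"
```

```text
t 41.2 pos [631.7  -4.1  55.6] yawy -90.5 down [ 0.001 -0.    -1.   ] F [-0.3 -0.2  5.2] M [-0.02  0.09  0.02] op 0.142 q [-0.11  0.67  1.67 -0.    0.8   1.47]
```

Call:
{"method": "carry_out", "body": {"grip": [1,1,1], "linear": [[0,0,0],[0,0,0],[0,0,0]], "turn": [0.01,0,0]}}

```text
t: 41.55
eef_pos: [631.5, -4.6, 55.7]
tcp_rot: [2.128, 1.569, -1.054]
ft_force: [-1.0, -4.2, 5.6]
opening: 0.141
```

```bash
python3 -c "from h import *; stat()"
```

```text
t 41.5 pos [631.5  -4.6  55.7] yawy -92.3 down [ 0.001 -0.001 -1.   ] F [-1.  -4.2  5.6] M [-0.76  0.24  0.41] op 0.141 q [-0.11  0.67  1.67 -0.    0.8   1.5 ]
```

One ear is in contact: Fy is −4 N and Mz is rising. I'll turn a bit more so both ears seat.

Call:
{"method": "carry_out", "body": {"grip": [1,1,1], "linear": [[0,0,0],[0,0,0],[0,0,0]], "turn": [0.007,0,0]}}

```text
t: 41.85
eef_pos: [631.5, -4.9, 55.7]
tcp_rot: [1.967, 1.569, -1.236]
ft_force: [-1.6, -5.6, 6.5]
opening: 0.145
```

```bash
python3 -c "from h import *; stat()"
```

```text
t 41.9 pos [631.5  -4.9  55.7] yawy -93.5 down [ 0.001 -0.002 -1.   ] F [-1.6 -5.6  6.5] M [-1.02  0.36  0.54] op 0.145 q [-0.11  0.67  1.67 -0.    0.8   1.52]
```

Call:
{"method": "carry_out", "body": {"grip": [1,1,1], "linear": [[0,0,0],[0,0,0],[0,0,0]], "turn": [0.005,0,0]}}

```text
t: 42.15
eef_pos: [631.5, -4.9, 55.8]
tcp_rot: [2.005, 1.569, -1.213]
ft_force: [-2.4, -6.5, 6.5]
opening: 0.148
```

```bash
python3 -c "from h import *; stat()"
```

```text
t 42.1 pos [631.5  -4.9  55.8] yawy -94.4 down [ 0.001 -0.002 -1.   ] F [-2.4 -6.5  6.5] M [-1.    0.42  0.69] op 0.148 q [-0.11  0.67  1.67 -0.    0.8   1.54]
```

Call:
{"method": "carry_out", "body": {"grip": [-1,-1,-1,-1,-1], "linear": [[0,0,0],[0,0,0],[0,0,0],[0,0,0],[0,0,0]], "turn": [-0.005,0,0,0,0]}}

```text
t: 42.65
eef_pos: [631.2, -3.9, 55.0]
tcp_rot: [0.002, 1.57, 3.08]
ft_force: [0.5, -0.2, -0.5]
opening: 0.508
```

Call:
{"method": "carry_out", "body": {"grip": [-1,-1,-1,-1,-1], "linear": [[0,0,0],[-0.03,0,0],[-0.08,0,0],[-0.09,0,0],[-0.09,0,0]], "turn": [0,0,0,0,0]}}

```text
t: 43.15
eef_pos: [631.0, -3.9, 202.9]
tcp_rot: [2.837, 1.57, -0.368]
ft_force: [0.7, 0.9, 0.2]
opening: 0.931
```

Call:
{"method": "carry_out", "body": {"grip": [-1,-1,-1,-1,-1], "linear": [[-0.06,0,0],[0,0,0.09],[0,0,0.09],[0,0,0.09],[0,0,0.06]], "turn": [0,0,0,0,0]}}

```text
t: 43.65
eef_pos: [463.9, 6.9, 231.2]
tcp_rot: [2.965, 1.57, -0.24]
ft_force: [0.2, -0.1, 0.3]
opening: 1.0
```

Run:
```python
from h import *
stat()
t=cams.read_camera('top'); s=cams.read_camera('scene'); cv2.imwrite('pics/tf.png',t); cv2.imwrite('pics/sf.png',s)
o=np.zeros((600,800,3),np.uint8)
a=cv2.resize(t[150:215,220:360],None,fx=5,fy=5,interpolation=cv2.INTER_CUBIC)[:,:700]; o[:a.shape[0],:700]=a
b=cv2.resize(s[205:305,235:345],None,fx=2.75,fy=2.75,interpolation=cv2.INTER_CUBIC); o[325:,:b.shape[1]]=b[:275]
c=cv2.resize(s[220:330,95:255],None,fx=2.5,fy=2.5,interpolation=cv2.INTER_CUBIC); o[325:,320:720]=c[:275]
cv2.imwrite('pics/c16.png',o)
```

```text
t 43.6 pos [463.9   6.9 231.2] yawy -93.6 down [ 0.001 -0.    -1.   ] F [ 0.2 -0.1  0.3] M [0.1  0.01 0.02] op 1.000 q [-0.13  0.23  1.9  -0.    1.02  1.51]
```

View pics/c16.png

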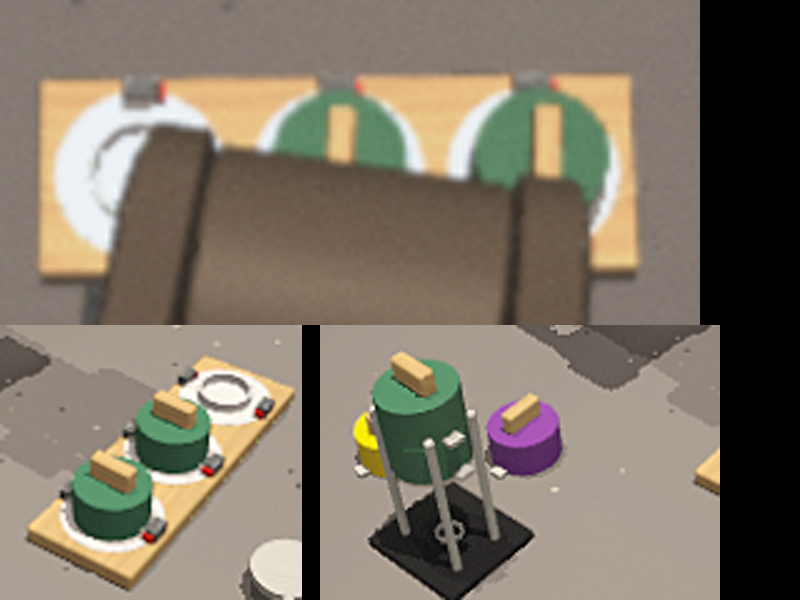

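Both lids look closed with their ears at the stops, two lids remain in the dispenser, and bottom_1 is open. I'll swing the arm clear to check the bar yaw numerically and confirm there is no hidden yellow tin.

Call:
{"method": "carry_out", "body": {"grip": [-1,-1,-1,-1,-1], "linear": [[-0.06,0,0],[0,0.085,0.02],[0,0.085,0.02],[0,0.085,0.02],[0,0.085,0.02]], "turn": [0,0,0,0,0]}}

```text
t: 44.25
eef_pos: [415.9, -162.3, 261.2]
tcp_rot: [2.682, 1.569, -0.522]
ft_force: [0.7, -0.2, -0.4]
opening: 0.999
```

Call:
{"method": "carry_out", "body": {"grip": [-1,-1,-1,-1,-1], "linear": [[0,0.085,0.02],[0,0.085,0.02],[0,0.085,0.02],[0,0.085,0.02],[0,0.085,0.02]], "turn": [0,0,0,0,0]}}

```text
t: 44.75
eef_pos: [352.1, -371.7, 261.2]
tcp_rot: [2.298, 1.569, -0.907]
ft_force: [-0.3, 0.6, 0.3]
opening: 1.0
```

Call:
{"method": "carry_out", "body": {"grip": [-1,-1,-1,-1,-1], "linear": [[0,0.085,0.02],[0,0.085,0.02],[0,0.085,0.02],[0,0,0],[0,0,0]], "turn": [0,0,0,0,0]}}

```text
t: 45.25
eef_pos: [314.2, -495.6, 260.3]
tcp_rot: [-1.913, 1.571, 1.164]
ft_force: [0.7, 0.5, 0.2]
opening: 1.002
```

Run:
```python
from h import *
stat()
I=cams.read_camera('top'); s=cams.read_camera('scene'); cv2.imwrite('pics/tf2.png',I); cv2.imwrite('pics/sf2.png',s)
def bar(I,n,bx,z):
    x0,y0,x1,y1=bx; c=cv2.resize(I[y0:y1,x0:x1],None,fx=4,fy=4,interpolation=cv2.INTER_LINEAR); h=cv2.cvtColor(c,cv2.COLOR_BGR2HSV).astype(int)
    m=((h[...,0]<25)&(h[...,1]>70)&(h[...,2]>130)).astype(np.uint8); k,l,st,ce=cv2.connectedComponentsWithStats(m)
    i=1+np.argmax(st[1:,4]); ys,xs=np.nonzero(l==i); P=np.array([at_z(n,((x+.5)/4-.5+x0,(y+.5)/4-.5+y0),z)[:2] for x,y in zip(xs,ys)])
    w,v=np.linalg.eigh(np.cov(P.T)); v=v[:,1]*np.sign(v[0,1]); print(n,st[i,4],P.mean(0).round(1),'yaw %.1f'%np.degrees(np.arctan2(v[1],v[0])),'L,W',np.sqrt(12*w[::-1]).round(1))
bar(I,'top',(277,171,299,192),79); bar(I,'top',(317,171,342,192),79); bar(I,'top',(395,225,470,285),206)
for n,im in(('top',I),('scene',s),('scene',cv2.imread('pics/scene0.png'))):
    h=cv2.cvtColor(im,cv2.COLOR_BGR2HSV).astype(int); m=((h[...,0]>22)&(h[...,0]<34)&(h[...,1]>150)&(h[...,2]>120)).astype(np.uint8)
    k,l,st,c=cv2.connectedComponentsWithStats(m); print(n,'yellow',[(c[i].round(),st[i,4]) for i in range(1,k) if st[i,4]>15])
```

```text
t 45.2 pos [ 314.2 -495.6  260.3] yawy -93.7 down [ 0.  0. -1.] F [0.7 0.5 0.2] M [ 0.01 -0.    0.  ] op 1.002 q [-1.12  0.38  1.58  0.    1.18  0.52]
top 1413 [629.6  -4.5] yaw -2.0 L,W [42.2 13.6]
top 1376 [ 633.1 -109.3] yaw -2.2 L,W [41.  13.8]
top 1881 [ 450.4 -356. ] yaw -2.7 L,W [40.9 13.7]
top yellow [(array([406., 302.]), np.int32(313))]
scene yellow [(array([114., 269.]), np.int32(154))]
scene yellow [(array([114., 269.]), np.int32(154))]
```

Both bars read about 3.6° past the clips' middle, which matches the stops (at most 4°). There is no yellow tin, only the decoy lid, and it hasn't moved.

```bash
python3 -c "from cell import env; print(env.job_done())"
```

```text
the job is handed in; nothing more can be done
None
```

Two tins were on the ledge, and both are put away under closed lids; the job was handed in at about 45 s. The blue tin is in bottom_3 and the red tin in bottom_2. There was no yellow tin at this start.

**Lids:** each lid met the board at the height I predicted. I twisted each one clockwise until the moment rose to about 0.7 Nm or more at the red stops.

**Last checks:**
- From the top camera, both grip bars are centred over their bottoms within about 2 mm and sit about 3.6° past the clips' middle, where the stops are.
- Two lids remain in the dispenser and bottom_1 is open.
- The purple and yellow lids look undisturbed. I did not check the other kitchen things one by one at the end, but the arm went nowhere near them.

**What disagreed or failed:** the fingertips were about 20 mm higher than the stated tool frame says. My first two grasps of the blue tin closed on nothing because of this, without moving it. I corrected the height from the images, and every later grasp and placing agreed with that.

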